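# Sell the jar at the back of the rack and restock its place

### The arm

A 6-joint arm with a two-finger parallel gripper is mounted at the origin on the work surface. World frame = base frame: x ahead of the robot, y to its left, z up, the work surface at z = 0. Lengths are in m, angles in rad, forces in N, time in s.
With the tool pointing down it reaches from about 0.35 to 0.975 m from the base axis. Payload 7.1 kg.
Tool frame: the origin (TCP) lies at the very end of the fingers, on their centre line; the grasp point (between the pads) lies 19 mm behind it; z points along the fingers, y is the direction in which the jaws open and shut (so a half turn about z gives the same grasp; the last joint's range is limited). The gripper opens to 88 mm and grips with 3 to 60 N. Pads are 20 mm wide; open, the fingers measure 115 mm over their backs; the gripper's body (75 mm by 178 mm) begins 61 mm behind the grasp point.
Start: joints at [1.283, 0.423, 1.63, -0, 1.089, -0.019], TCP at [0.166, 0.603, 0.223] pointing down, gripper open.
Joint ranges: [-3, 3], [-0.9, 2.11], [0.09, 2.58], [-1.31, 4.45], [0.11, 2.69], [-2.54, 2.54]. Speed limits (rad/s): [2.39, 2.39, 3.01, 3.14, 3.14, 3.14].

### API

Orientations are given as a unit quaternion [x, y, z, w].
In Python, from bench import r gives the robot as it stands. The module is installed in compiled form; this text tells all that it offers.
- The arm moves only by the tool carry_out, never from a script. Its argument "series" is one flat list of numbers, 7 for each row, row after row: the shift along the tool's x, y, z in m, then the turn, a rotation vector about the tool's x, y, z in degrees, then the opening, from 0 (shut) to 1 (fully open). In form: [x, y, z, wx, wy, wz, gripper, x, y, z, wx, wy, wz, gripper, ...]. A call has 1 to 12 rows; each row shifts and turns the commanded pose from where the row before left it, along the tool's axes as they then stand; what a row does not reach is not made up. A row lasts 1/8 s, in which the tool goes at most 62.5 mm and 10.7 degrees, less where a joint would pass 70% of its speed; a pose out of reach is approached as far as the arm can. A call with a gripper value outside its range is refused whole. The fingers move at their own pace and stop on an object; "newtons" is the grip in N (left out, the last holds). Time passes only in rows, so rows that do not move let the fingers close. It gives the time, the measured TCP pose, the force and the opening at its end, in the units of the state.
- r.read_state(): the state, without advancing time (a new reading comes with each control period).
- r.camera(name): name is "side" or "top" or "wrist"; returns a dict with "pixels" (420x560x3 uint8, red, green, blue), "fx", "fy", "cx", "cy" (pixels), "rvec" (rotation vector, rad) and "tvec" (3), from world to camera coordinates, as OpenCV has them; the wrist camera has in their place "hand_eye" (4x4, takes a point from camera to tool coordinates, whose origin is the TCP and whose axes are the flange's). Camera axes: x right, y down, z forward; pixel columns grow to the right and rows downward; lengths in m; the calibration is good to about 2 mm. The wrist camera is an equidistant fisheye: a pixel r from the principal point sees the ray r / f radians off the axis. A picture is of the moment at which its call begins: read the wrist's pose just before it. There is no depth.
- r.hand_in(): hands the job in, once; it reports no verdict.
The state is a dict: "time_s": time; "joint_pos": joint angles; "joint_vel": joint speeds; "joint_efforts": joint torques, N m; "ee_pos": TCP position; "orientation": TCP orientation; "contact_force": force on the tool from outside, world axes, zero at the start; "moment": the same for the moment, N m; "opening": finger opening in m.
Only numpy, scipy, OpenCV 4.12 (cv2) and the standard library are available. Lean on these libraries where they do the work, as an engineer would, in place of code of your own. Each camera call takes 0.05 s, during which the arm holds its last target.

### The job

Clear the green-capped and the blue-capped bottle out of the wooden stock rack and stand both in the grey side tray, then take the red-lidded jar from behind them and stand it in the cork-lined customer tray. Stand the new yellow-lidded jar on the black coaster where the red one was, and only then put both bottles back centred on the coasters of their own cap colours, where they stood. Keep everything upright and leave the carton, the dropper bottle and the mortar alone.

Things in the scene. Friction and masses are not known exactly. Their poses are not given: they have to be found in the camera images.
- green_bottle: white bottle with green cap and green band; sizes in mm: 150 tall, body 50 across up to 96; cap 30 across, from 116 to 150 up: grip it there. About 0.22 kg. Origin: underside centre, z up. Starts in the rack centred on the green coaster (62 across, rim seen round it): its proper place. Green and blue stand side by side on the robot's side, centres 72 apart; which is left varies.
- blue_bottle: white bottle with blue cap and blue band; sizes in mm: 150 tall, body 50 across up to 96; cap 30 across, from 116 to 150 up: grip it there. About 0.22 kg. Origin: underside centre, z up. Starts in the rack centred on the blue coaster (62 across, rim seen round it): its proper place. Green and blue stand side by side on the robot's side, centres 72 apart; which is left varies.
- red_jar: squat amber glass jar with a red lid, 52 mm tall, 48 mm in diameter throughout; about 0.14 kg. Origin: centre of the underside, z up. It stands at the start on the black coaster at the back of the rack, closely behind both bottles (centre 66 mm from each of theirs).
- yellow_jar: squat amber glass jar with a yellow lid, 52 mm tall, 48 mm in diameter throughout; about 0.14 kg. Origin: centre of the underside, z up. The new stock; it stands at the start on the counter between the rack and the robot.
- back_spot: black coaster (sizes in mm), 62 across, 2 thick, fixed in the rack. Origin: centre of its underside, 6 above the counter; x to the rack's back, y along the bottle row. Bottle coasters: centres at x -55, y +36 and -36 here. Rack: fixed wooden tray, 140 (x) by 160 (y), centre at x -27, y 0 here, rim 5 thick, 20 above the counter. Things stand on the coasters, 8 above the counter.
- side_tray: side tray: fixed shallow grey plastic tray (sizes in mm), 200 (its x) by 130 (its y) outside, rim 5 thick and 14 high, floor 6 thick. Origin: centre of its underside. It lies left or right of the rack. Empty at the start; room for both bottles one behind the other along x.
- customer_tray: customer tray: fixed shallow dark wooden tray with a cork floor (sizes in mm), 140 by 140 outside, rim 5 thick and 14 high, floor 6 thick. Origin: centre of its underside. It lies on the other side of the rack. Empty at the start.
- carton: bystander: white carton with an orange band, 60 by 80 by 40 mm high, loose, nearer the robot. Origin: centre of the underside.
- dropper: bystander: small amber dropper bottle with black cap and bulb, 36 mm in diameter, 83 mm tall, loose beyond the rack. Origin: centre of the underside.
- mortar: bystander: white ceramic mortar, an open bowl 84 mm in diameter and 50 mm high, loose, nearer the robot. Origin: centre of the underside.

How it is judged:
By the outcome, as a careful person would: the job done as asked, in the order asked, and still so for the second after the job is handed in, with the robot touching nothing.
It also fails if it takes over 128 s, if anything falls off the work surface, if the arm or the gripper's body presses on something with over 40 N, if the wrist force passes 120 N, or if a joint passes its speed limit or range.

## Working session

There is one attempt and no reset: what is moved stays moved. The work goes in short steps, Python scripts to look and compute and a tool call to move; the robot and the scene stay as the last step left them, time stands still between calls to the robot, and variables do not carry over. Pictures are saved under pics/ and viewed, and the job is handed in when it is done.

Besides the shell and the picture viewer there is one more tool, called after "Emit:" by a JSON object that holds its "op" and its "data". carry_out: Moves the arm, as the interface text tells. Its arguments: {"type":"object","properties":{"series":{"type":"array","items":{"type":"number"}},"newtons":{"type":"number"}},"required":["series"]}

```bash
mkdir -p pics; ls; cat > h.py <<'E'
import numpy as np, cv2
from bench import r
from scipy.spatial.transform import Rotation as R
def grab(name,fn):
    c=r.camera(name); cv2.imwrite('pics/'+fn,c['pixels'][:,:,::-1]); return c
def ray(c,u,v):
    Rm=R.from_rotvec(np.array(c['rvec']).ravel()).as_matrix(); t=np.array(c['tvec']).ravel()
    d=Rm.T@np.array([(u-c['cx'])/c['fx'],(v-c['cy'])/c['fy'],1]); return -Rm.T@t,d
def onplane(c,u,v,z):
    o,d=ray(c,u,v); return o+d*(z-o[2])/d[2]
E
python3 - <<'E'
from h import *
s=r.read_state(); print(s)
for n in ('top','side','wrist'):
    c=grab(n,n+'0.png'); print(n,{k:np.round(v,4) for k,v in c.items() if k!='pixels'})
    if n!='wrist': print(ray(c,280,210))
E
```

```text
pics
{'time_s': 0.0, 'joint_pos': array([ 1.28301609e+00,  4.23809404e-01,  1.63066453e+00, -3.65556278e-05,
        1.08861208e+00, -1.89858306e-02]), 'joint_vel': array([ 0.00152403,  0.00034555,  0.00030198, -0.00175704,  0.00034032,
       -0.00033398]), 'joint_efforts': array([-9.49722453e-04, -5.44611132e+01, -2.73669076e+01,  6.43547857e-02,
        2.26837385e-02, -1.22654583e-04]), 'ee_pos': array([0.16580237, 0.60204089, 0.22193134]), 'orientation': array([ 1.33984527e-01,  9.90983142e-01, -7.40386444e-04, -9.80819319e-05]), 'contact_force': array([-0.62266038, -0.31236903,  0.44447003]), 'moment': array([-0.01405841,  0.0560601 ,  0.00375726]), 'opening': 0.08753394025424552}
top {'fx': np.float64(502.6741), 'fy': np.float64(502.6741), 'cx': np.float64(281.523), 'cy': np.float64(216.6699), 'rvec': array([ 2.1546, -2.1765,  0.0923]), 'tvec': array([0.0056, 0.5702, 1.0256])}
(array([ 0.46762309, -0.01251939,  1.07614411]), array([ 0.11061891,  0.01463834, -0.99384829]))
side {'fx': np.float64(453.472), 'fy': np.float64(453.472), 'cx': np.float64(273.772), 'cy': np.float64(210.7879), 'rvec': array([ 2.3143, -0.5286,  0.2186]), 'tvec': array([-0.5088,  0.1931,  0.7035])}
(array([ 0.30244797, -0.54190825,  0.63711519]), array([ 0.31900306,  0.62720977, -0.71065927]))
wrist {'fx': np.float64(325.1923), 'fy': np.float64(325.1923), 'cx': np.float64(268.9643), 'cy': np.float64(211.0444), 'hand_eye': array([[ 1.000e-04, -9.574e-01, -2.886e-01,  7.870e-02],
       [ 1.000e+00,  0.000e+00,  3.000e-04,  3.000e-04],
       [-3.000e-04, -2.886e-01,  9.574e-01, -1.619e-01],
       [ 0.000e+00,  0.000e+00,  0.000e+00,  1.000e+00]])}
```

View pics/top0.png

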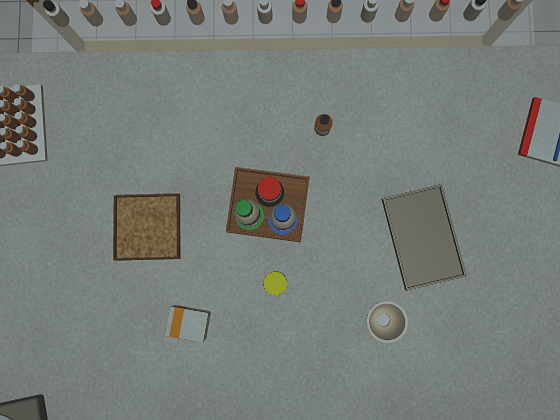

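View pics/side0.png

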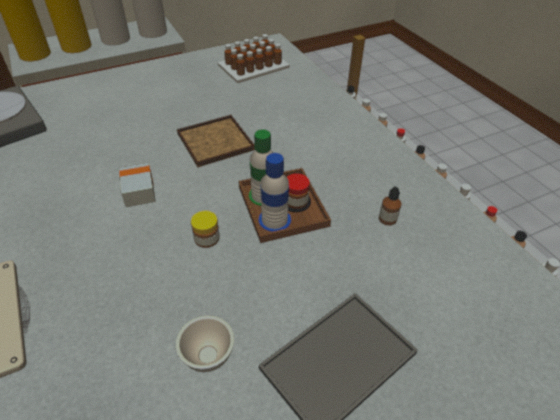

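View pics/wrist0.png

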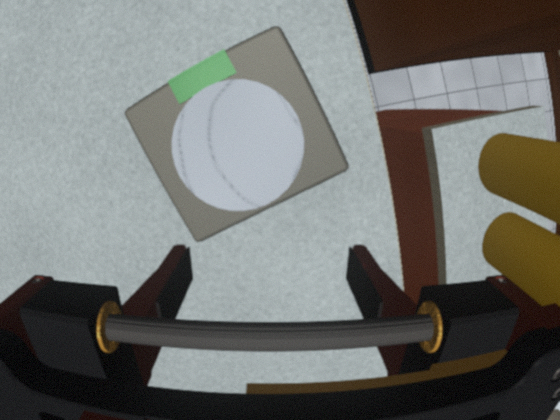

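The top view (up = +x, left = +y) shows the rack at about (268,205) with the green cap at (244,208), the blue cap at (283,213) and the red lid at (269,188). The yellow lid is at (275,283), the cork tray at (147,227), the grey tray at (424,237), the mortar at (387,322), the carton at (188,324) and the dropper at (323,124). The side view agrees. Next I'll measure these.

```bash
python3 - <<'E'
from h import *
c=r.camera('top'); img=c['pixels']; hsv=cv2.cvtColor(img,cv2.COLOR_RGB2HSV)
def comps(m,tag,z,mn=30):
    n,l,st,ce=cv2.connectedComponentsWithStats(m.astype(np.uint8))
    for i in range(1,n):
        if st[i,4]>mn:
            cn=cv2.findContours((l==i).astype(np.uint8),0,1)[0][0]
            (u,v),rad=cv2.minEnclosingCircle(cn)
            print(tag,st[i].tolist(),np.round(ce[i],1),'circ',round(u,1),round(v,1),round(rad,1),np.round(onplane(c,*ce[i],z)[:2],4))
H,S,V=[hsv[...,i].astype(int) for i in range(3)]
comps((abs(H-62)<15)&(S>110),'green',.158)
comps((abs(H-110)<12)&(S>110),'blue',.158)
comps(((H<6)|(H>174))&(S>150)&(V>90),'red',.060)
comps((abs(H-29)<6)&(S>150),'yellow',.052)
cv2.imwrite('pics/rack.png',cv2.resize(img[150:300,200:350,::-1],(750,750))[:600])
for n,(u0,v0,u1,v1) in dict(cork=(95,175,200,280),rack=(215,155,320,255),grey=(370,170,480,300)).items():
    sub=img[v0:v1,u0:u1].astype(int)
    bg=np.array([np.median(img[280:300,100:160,i]) for i in range(3)])
    m=(np.abs(sub-bg).sum(2)>55).astype(np.uint8)
    cn=max(cv2.findContours(m,0,1)[0],key=cv2.contourArea)
    rc=cv2.minAreaRect(cn); b=cv2.boxPoints(rc)+[u0,v0]
    z=.02 if n=='rack' else .014
    P=np.array([onplane(c,*p,z)[:2] for p in b]); e=np.diff(np.vstack([P,P[:1]]),axis=0)
    print(n,b.round(1).tolist(),P.round(3).tolist(),'ctr',P.mean(0).round(4),'len',np.linalg.norm(e,axis=1).round(4),'ang',np.degrees(np.arctan2(e[:,1],e[:,0])).round(1))
E
```

```text
green [236, 200, 16, 17, 212] [243.4 208. ] circ 243.6 208.4 8.7 [0.5743 0.0684]
green [236, 203, 28, 27, 118] [253.6 219.9] circ 249.0 215.0 14.4 [0.552  0.0496]
blue [553, 135, 7, 26, 76] [556.9 150.3] circ 556.0 147.5 12.9 [ 0.6752 -0.5112]
blue [274, 205, 16, 17, 212] [281.8 212.9] circ 281.5 213.0 8.4 [ 0.5644 -0.0023]
blue [269, 213, 28, 21, 117] [282.7 226.2] circ 282.5 219.6 14.2 [ 0.54   -0.0037]
red [151, 0, 9, 7, 54] [155.1   2.8] circ 155.0 2.5 4.3 [1.0269 0.264 ]
red [295, 0, 10, 5, 40] [299.7   1.7] circ 299.6 1.0 4.6 [ 1.0243 -0.0434]
red [521, 97, 21, 59, 414] [530.5 125.8] circ 531.0 126.0 29.4 [ 0.7491 -0.5139]
red [258, 177, 23, 23, 414] [268.8 187.9] circ 268.8 188.0 11.5 [0.6265 0.025 ]
yellow [264, 272, 23, 23, 419] [274.9 283. ] circ 274.9 282.9 11.6 [0.4333 0.0142]
cork [[113.0, 193.0], [180.0, 193.0], [180.0, 260.0], [113.0, 260.0]] [[0.626, 0.361], [0.625, 0.217], [0.482, 0.215], [0.483, 0.357]] ctr [0.5541 0.2874] len [0.1439 0.1428 0.142  0.1431] ang [ -90.7 -179.4   89.4    1.3]
rack [[224.7, 232.1], [233.6, 165.7], [309.5, 175.9], [300.6, 242.2]] [[0.54, 0.12], [0.681, 0.101], [0.658, -0.06], [0.517, -0.04]] ctr [0.5988 0.0303] len [0.143  0.1634 0.1424 0.1613] ang [ -7.5 -98.4 171.7  81.8]
grey [[380.1, 198.0], [442.4, 181.9], [466.7, 275.6], [404.4, 291.7]] [[0.609, -0.21], [0.642, -0.343], [0.444, -0.386], [0.412, -0.255]] ctr [ 0.5267 -0.2984] len [0.1373 0.2031 0.1347 0.2027] ang [ -76.  -167.9  103.8   12.8]
```

View pics/rack.png

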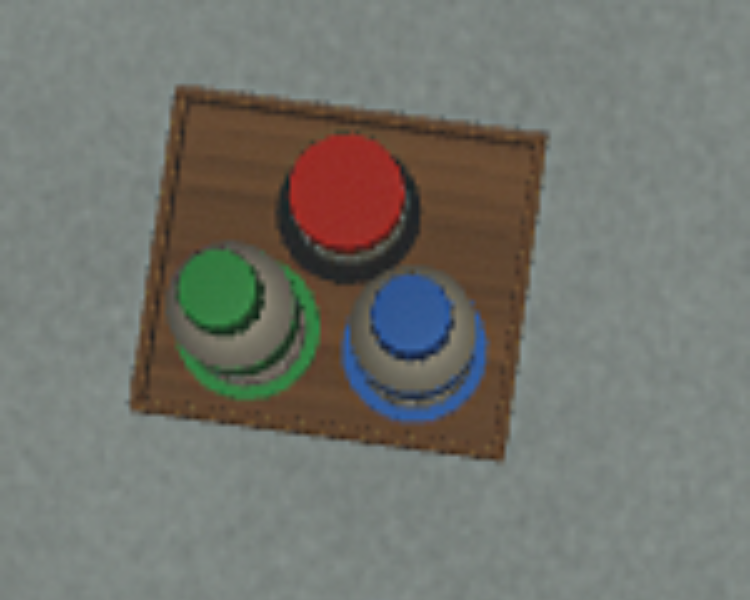

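```bash
python3 - <<'E'
from h import *
c=r.camera('side'); img=c['pixels']; hsv=cv2.cvtColor(img,cv2.COLOR_RGB2HSV)
H,S,V=[hsv[...,i].astype(int) for i in range(3)]
def comps(m,tag,zs,mn=60):
    n,l,st,ce=cv2.connectedComponentsWithStats(m.astype(np.uint8))
    for i in range(1,n):
        if st[i,4]>mn and 100<ce[i][0]<350 and 100<ce[i][1]<260:
            print(tag,st[i].tolist(),np.round(ce[i],1),[np.round(onplane(c,*ce[i],z)[:2],4).tolist() for z in zs])
comps((abs(H-62)<15)&(S>110),'green',[.141])
comps((abs(H-110)<12)&(S>110),'blue',[.141])
comps(((H<6)|(H>174))&(S>150)&(V>60),'red',[.06,.052])
comps((abs(H-29)<6)&(S>150),'yellow',[.052,.044])
cv2.imwrite('pics/srack.png',cv2.resize(img[120:260,170:340,::-1],(800,660),interpolation=0)[:600])
t=r.camera('top')
for n,u,v,z in (('mortar',387,322,.05),('carton',188,324,.04),('dropper',323,124,.08)): print(n,onplane(t,u,v,z).round(3))
E
```

```text
green [255, 130, 15, 18, 170] [262.1 136.7] [[0.5794, 0.0797]]
blue [266, 153, 17, 24, 345] [274.3 164.7] [[0.5647, -0.0021]]
blue [262, 191, 26, 15, 240] [274.3 199.1] [[0.5278, -0.0784]]
blue [259, 215, 20, 16, 63] [265.2 224.7] [[0.4915, -0.1222]]
red [287, 173, 23, 22, 375] [297.7 183.1] [[0.6238, 0.0175], [0.6282, 0.0253]]
yellow [191, 211, 26, 20, 405] [203.7 220.6] [[0.4314, 0.0095], [0.4331, 0.017]]
mortar [ 0.354 -0.21   0.05 ]
carton [0.352 0.192 0.04 ]
dropper [ 0.753 -0.087  0.08 ]
```

View pics/srack.png

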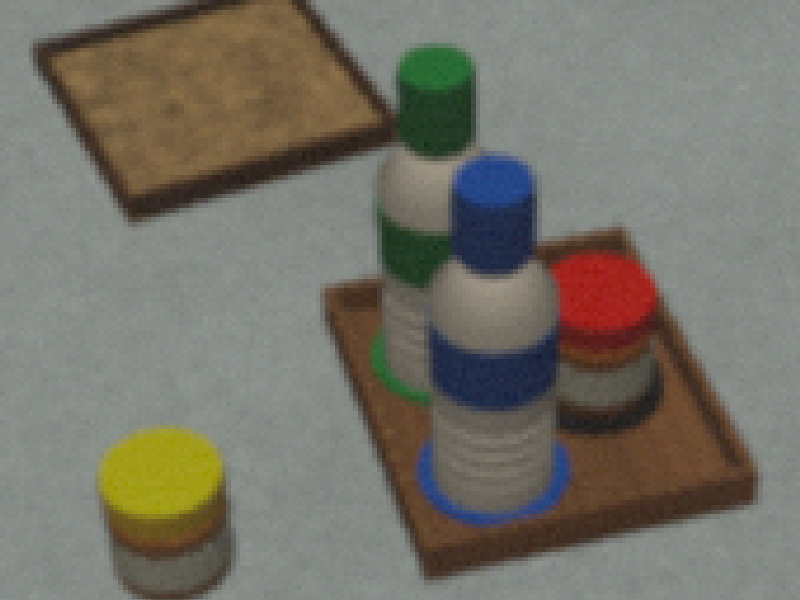

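Emit:
{"op": "carry_out", "data": {"series": [0, 0, -0.02, 0, 0, 10.3, 1, 0, 0, -0.02, 0, 0, 10.3, 1, 0, 0, 0, 0, 0, 10.3, 1, 0, 0, 0, 0, 0, 10.3, 1, 0, 0, 0, 0, 0, 10.3, 1, 0, 0, 0, 0, 0, 10.3, 1, 0, 0, 0, 0, 0, 10.3, 1, 0, 0, 0, 0, 0, 10.3, 1]}}

```text
time_s: 1.3
ee_pos: [0.1659, 0.6025, 0.2626]
orientation: [0.756, 0.655, -0.0, 0.0]
contact_force: [-0.4, -0.6, 0.1]
opening: 0.0877
```

The zoomed side view confirms that the blue bottle is on the right and nearest the side camera, with green behind and to its left and red behind both. Blue's position from the two views agrees within 1 mm. I'll hover over blue.

Emit:
{"op": "carry_out", "data": {"series": [-0.045, 0.04, 0, 0, 0, 0, 1, -0.045, 0.04, 0, 0, 0, 0, 1, -0.045, 0.04, 0, 0, 0, 0, 1, -0.045, 0.04, 0, 0, 0, 0, 1, -0.045, 0.04, 0, 0, 0, 0, 1, -0.045, 0.04, 0, 0, 0, 0, 1, -0.045, 0.04, 0, 0, 0, 0, 1, -0.045, 0.04, 0, 0, 0, 0, 1, -0.045, 0.04, 0, 0, 0, 0, 1, -0.045, 0.04, 0, 0, 0, 0, 1, -0.045, 0.04, 0, 0, 0, 0, 1, -0.045, 0.04, 0, 0, 0, 0, 1]}}

```text
time_s: 2.8
ee_pos: [0.5691, 0.0005, 0.2628]
orientation: [0.754, 0.657, 0.0, 0.0]
contact_force: [0.3, 0.2, 0.2]
opening: 0.0877
```

```bash
cat >> h.py <<'E'
def wray(c,s,u,v):
    x,y=(u-c['cx'])/c['fx'],(v-c['cy'])/c['fy']; th=np.hypot(x,y)
    d=np.array([np.sin(th)*x/th,np.sin(th)*y/th,np.cos(th)]) if th>1e-9 else np.array([0,0,1.])
    T=c['hand_eye']; Rw=R.from_quat(s['orientation']).as_matrix()
    return Rw@T[:3,3]+s['ee_pos'], Rw@T[:3,:3]@d
def wplane(c,s,u,v,z):
    o,d=wray(c,s,u,v); return o+d*(z-o[2])/d[2]
def go(s,p):
    "tool-frame shift to world TCP p"
    return (R.from_quat(s['orientation']).as_matrix().T@(np.array(p)-s['ee_pos'])).round(4)
def blobs(img,col,mn=40):
    hsv=cv2.cvtColor(img,cv2.COLOR_RGB2HSV); H,S,V=[hsv[...,i].astype(int) for i in range(3)]
    m={'green':(abs(H-62)<15)&(S>110),'blue':(abs(H-110)<12)&(S>110),'red':((H<6)|(H>174))&(S>150)&(V>90),'yellow':(abs(H-29)<6)&(S>150)}[col]
    n,l,st,ce=cv2.connectedComponentsWithStats(m.astype(np.uint8))
    return [(st[i].tolist(),ce[i].round(1).tolist()) for i in range(1,n) if st[i,4]>mn]
E
python3 - <<'E'
from h import *
s=r.read_state(); c=grab('wrist','w1.png'); print(s['ee_pos'],s['joint_pos'].round(3))
for k in('blue','green','red'):
    z=.06 if k=='red' else .158
    for st,ce in blobs(c['pixels'],k): print(k,st,ce,wplane(c,s,*ce,z).round(4))
E
```

```text
[5.69138352e-01 4.70186731e-04 2.62842180e-01] [-0.02   0.296  1.719  0.     1.126  0.116]
blue [247, 159, 46, 28, 346] [272.7, 170.4] [0.5777 0.0341 0.158 ]
blue [252, 197, 34, 35, 883] [268.8, 214.1] [ 0.5693 -0.0031  0.158 ]
green [255, 119, 30, 30, 690] [269.6, 133.2] [0.5793 0.0651 0.158 ]
red [297, 139, 45, 45, 1476] [318.3, 160.6] [0.6296 0.0221 0.06  ]
red [518, 155, 7, 7, 42] [521.2, 157.9] [ 9.295e-01 -5.000e-04  6.000e-02]
```

View pics/w1.png

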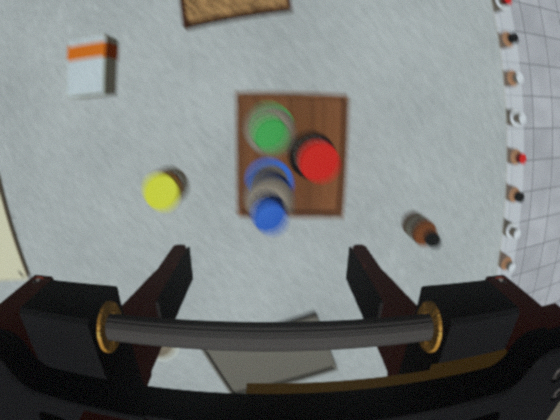

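The wrist picture shows the blue cap at (269,214), green at (270,133), red at (318,161), and the fingers symmetric about u≈269. The wrist puts blue about 4 mm further in x than the top camera did, so I'll recheck now the arm has settled.

```bash
python3 - <<'E'
from h import *
s=r.read_state(); c=grab('wrist','w2.png'); print(s['ee_pos'],s['joint_vel'].round(3), s['orientation'].round(4))
for k in('blue','green','red','yellow'):
    z={'red':.06,'yellow':.052}.get(k,.158)
    for st,ce in blobs(c['pixels'],k,150): print(k,st,ce,wplane(c,s,*ce,z).round(4))
t=r.camera('top'); cv2.imwrite('pics/t2.png',t['pixels'][...,::-1])
E
```

```text
[ 0.57289751 -0.00465197  0.2630486 ] [ 0.074 -0.043  0.073  0.021 -0.005  0.13 ] [7.544e-01 6.564e-01 5.000e-04 2.300e-03]
blue [239, 152, 47, 31, 446] [263.7, 163.7] [0.5752 0.0352 0.158 ]
blue [243, 184, 34, 39, 1031] [259.5, 203.8] [0.5668 0.0016 0.158 ]
green [242, 105, 35, 35, 932] [259.0, 122.1] [0.5763 0.0699 0.158 ]
red [291, 132, 42, 42, 1380] [311.0, 152.8] [0.6268 0.0261 0.06  ]
yellow [137, 165, 36, 38, 1019] [154.3, 183.8] [0.4364 0.0161 0.052 ]
```

View pics/t2.png

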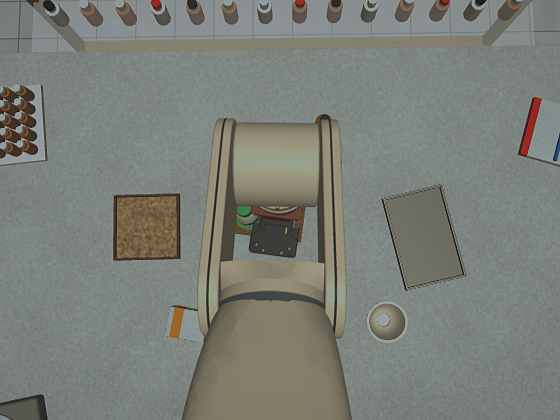

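The top view is blocked by the arm, and the arm was still swinging when I took the wrist picture. I'll let it settle.

Emit:
{"op": "carry_out", "data": {"series": [0, 0, 0, 0, 0, 0, 1, 0, 0, 0, 0, 0, 0, 1, 0, 0, 0, 0, 0, 0, 1, 0, 0, 0, 0, 0, 0, 1]}}

```text
time_s: 3.45
ee_pos: [0.5681, 0.0031, 0.2629]
orientation: [0.753, 0.658, 0.0, 0.0]
contact_force: [1.0, 0.6, 0.7]
opening: 0.0877
```

```bash
python3 - <<'E'
from h import *
s=r.read_state(); c=grab('wrist','w3.png'); print(s['ee_pos'],s['joint_vel'].round(3), s['orientation'].round(4))
for k in('blue','green','red','yellow'):
    z={'red':.06,'yellow':.052}.get(k,.158)
    for st,ce in blobs(c['pixels'],k,150): print(k,st,ce,wplane(c,s,*ce,z).round(4))
E
```

```text
[0.56805733 0.00309361 0.26287237] [-0.005  0.002 -0.003  0.     0.002 -0.002] [7.532e-01 6.578e-01 1.000e-04 1.000e-04]
blue [245, 158, 47, 30, 485] [268.6, 170.4] [0.5731 0.0372 0.158 ]
blue [250, 192, 35, 40, 1038] [267.0, 212.0] [0.5669 0.0016 0.158 ]
green [250, 114, 35, 35, 935] [267.3, 131.2] [0.5765 0.0696 0.158 ]
red [296, 140, 43, 41, 1370] [317.0, 159.8] [0.6271 0.0259 0.06  ]
yellow [143, 171, 36, 37, 1015] [160.1, 189.6] [0.4366 0.0156 0.052 ]
```

View pics/w3.png

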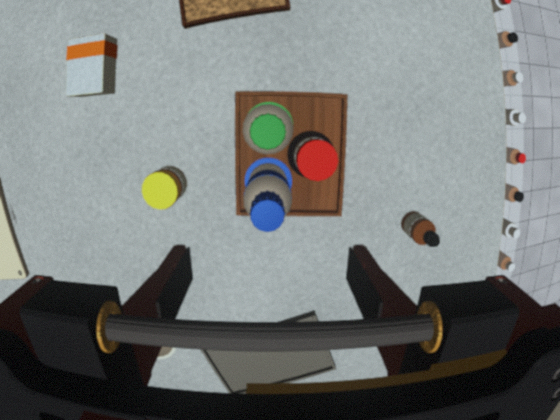

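The settled wrist view gives green (0.5765, 0.0696), red (0.627, 0.026) and blue about (0.567, -0.001). I'll lower to a closer look.

Emit:
{"op": "carry_out", "data": {"series": [-0.002, -0.0004, 0.03, 0, 0, 0, 1, -0.0017, -0.0004, 0.03, 0, 0, 0, 1, 0, 0, 0.015, 0, 0, 0, 1, 0, 0, 0, 0, 0, 0, 1, 0, 0, 0, 0, 0, 0, 1, 0, 0, 0, 0, 0, 0, 1]}}

```text
time_s: 4.25
ee_pos: [0.5677, -0.0011, 0.1888]
orientation: [0.754, 0.657, 0.001, 0.001]
contact_force: [0.4, 0.3, -0.1]
opening: 0.088
```

```bash
cat > look.py <<'E'
from h import *
import sys
# settled wrist look: look.py fn col z [mn]  cap-top by V threshold
s=r.read_state(); c=grab('wrist',sys.argv[1]); print(s['ee_pos'].round(4),'qv',abs(s['joint_vel']).max().round(3),s['orientation'].round(4))
img=c['pixels']; hsv=cv2.cvtColor(img,cv2.COLOR_RGB2HSV); H,S,V=[hsv[...,i].astype(int) for i in range(3)]
for a in sys.argv[2:]:
    col,z=a.split(':'); z=float(z)
    m={'green':(abs(H-62)<15)&(S>110),'blue':(abs(H-110)<12)&(S>110),'red':((H<6)|(H>174))&(S>150),'yellow':(abs(H-29)<6)&(S>150)}[col]
    m=m&(V>np.percentile(V[m],90)*.8)
    n,l,st,ce=cv2.connectedComponentsWithStats(m.astype(np.uint8))
    for i in range(1,n):
        if st[i,4]<200: continue
        cn=max(cv2.findContours((l==i).astype(np.uint8),0,1)[0],key=cv2.contourArea)
        e=cv2.fitEllipse(cv2.convexHull(cn)); p=wplane(c,s,*e[0],z)
        print(col,st[i].tolist(),np.round(e[0],1),np.round(e[1],1),'world',p.round(4),'tool shift',go(s,[p[0],p[1],s['ee_pos'][2]]))
E
python3 look.py w4.png blue:.158 green:.158 red:.06
```

```text
[ 0.5677 -0.0011  0.1888] qv 0.005 [7.535e-01 6.574e-01 7.000e-04 7.000e-04]
blue [239, 163, 57, 35, 473] [267.2 189.5] [53.9 56.1] world [0.5721 0.0337 0.158 ] tool shift [ 0.0351 -0.0003  0.    ]
blue [244, 224, 45, 41, 1400] [265.8 243.9] [40.1 44.2] world [ 0.5663 -0.0014  0.158 ] tool shift [-0.0005 -0.0013 -0.    ]
green [242, 106, 48, 49, 1771] [266.  130.1] [47.4 47.8] world [0.5763 0.0695 0.158 ] tool shift [ 0.0711 -0.001   0.    ]
red [304, 142, 50, 50, 1960] [328.5 166.4] [49.3 50.4] world [0.6272 0.0256 0.06  ] tool shift [0.0346 0.0553 0.0001]
```

View pics/w4.png

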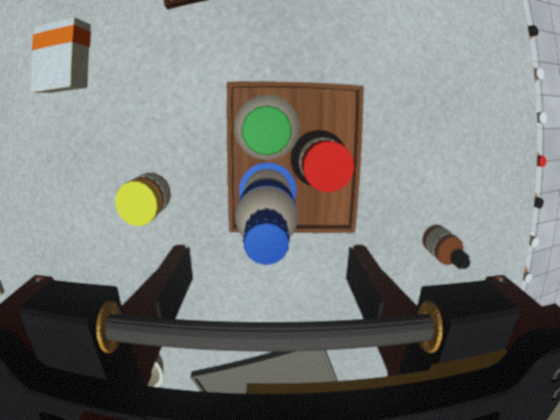

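Blue cap is at (266,244) and sits within 1.3 mm of the jaw centre. I'll descend and grip.

Emit:
{"op": "carry_out", "data": {"series": [-0.0005, -0.0013, 0.02, 0, 0, 0, 1, 0, 0, 0.025, 0, 0, 0, 1, 0, 0, 0.0215, 0, 0, 0, 1, 0, 0, 0, 0, 0, 0, 1, 0, 0, 0, 0, 0, 0, 1, 0, 0, 0, 0, 0, 0, 0.2, 0, 0, 0, 0, 0, 0, 0.2, 0, 0, 0, 0, 0, 0, 0.2, 0, 0, 0, 0, 0, 0, 0.2, 0, 0, 0, 0, 0, 0, 0.2], "newtons": 20}}

```text
time_s: 5.55
ee_pos: [0.5655, -0.0015, 0.1212]
orientation: [0.754, 0.657, -0.0, -0.0]
contact_force: [0.1, -0.5, 0.1]
opening: 0.0412
```

Emit:
{"op": "carry_out", "data": {"series": [0, 0, 0, 0, 0, 0, 0.2, 0, 0, 0, 0, 0, 0, 0.2, 0, 0, 0, 0, 0, 0, 0.2, 0, 0, 0, 0, 0, 0, 0.2], "newtons": 20}}

```text
time_s: 6.05
ee_pos: [0.5656, -0.0015, 0.1211]
orientation: [0.754, 0.657, -0.0, -0.0]
contact_force: [0.0, -0.3, -0.7]
opening: 0.0298
```

Emit:
{"op": "carry_out", "data": {"series": [0, 0, -0.015, 0, 0, 0, 0.2, 0, 0, -0.04, 0, 0, 0, 0.2, 0, 0, -0.035, 0, 0, 0, 0.2, -0.018, 0.003, 0, 0, 0, 0, 0.2, -0.035, 0.006, 0, 0, 0, 0, 0.2, -0.035, 0.006, 0, 0, 0, 0, 0.2, -0.035, 0.006, 0, 0, 0, 0, 0.2, -0.035, 0.006, 0, 0, 0, 0, 0.2, -0.035, 0.006, 0, 0, 0, 0, 0.2, -0.035, 0.006, 0, 0, 0, 0, 0.2, -0.035, 0.006, 0, 0, 0, 0, 0.2, -0.0197, 0.0024, 0, 0, 0, 0, 0.2]}}

```text
time_s: 7.55
ee_pos: [0.5729, -0.29, 0.2097]
orientation: [0.754, 0.657, -0.0, -0.001]
contact_force: [-0.8, -0.5, -3.2]
opening: 0.0296
```

Emit:
{"op": "carry_out", "data": {"series": [0, 0, 0, 0, 0, 0, 0.2, 0, 0, 0, 0, 0, 0, 0.2, 0, 0, 0, 0, 0, 0, 0.2, 0, 0, 0, 0, 0, 0, 0.2]}}

```text
time_s: 8.05
ee_pos: [0.5743, -0.2872, 0.2113]
orientation: [0.753, 0.658, 0.0, -0.0]
contact_force: [0.8, 0.3, -3.0]
opening: 0.0297
```

```bash
python3 - <<'E'
from h import *
grab('side','s5.png'); c=grab('top','t5.png')
E
```

```text
(no output)
```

View pics/s5.png

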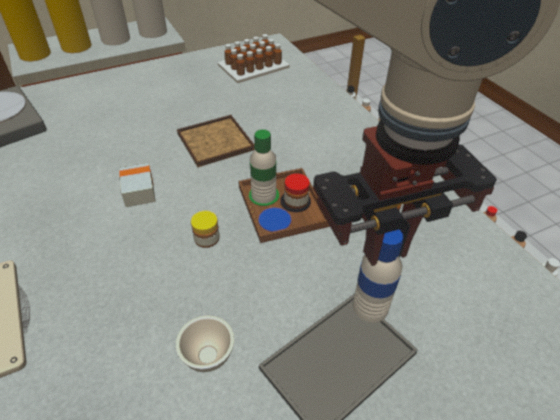

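View pics/t5.png

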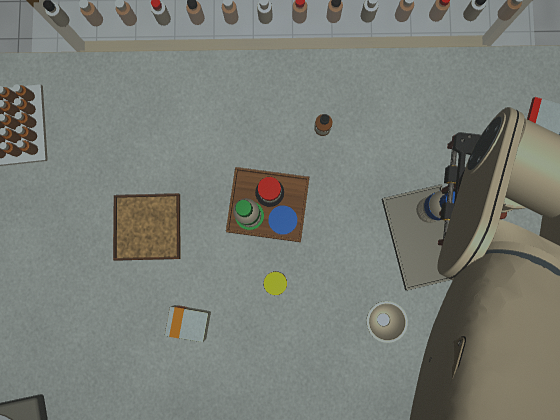

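Blue hangs upright over the far half of the grey tray, at about (378,290) in the side view, and its coaster is exposed. Lowering it now.

Emit:
{"op": "carry_out", "data": {"series": [0, 0, 0.03, 0, 0, 0, 0.2, 0, 0, 0.03, 0, 0, 0, 0.2, 0, 0, 0.02, 0, 0, 0, 0.2, 0, 0, 0.008, 0, 0, 0, 0.2, 0, 0, 0.0035, 0, 0, 0, 0.2, 0, 0, 0, 0, 0, 0, 0.2, 0, 0, 0, 0, 0, 0, 0.2, 0, 0, 0, 0, 0, 0, 0.2]}}

```text
time_s: 9.15
ee_pos: [0.5745, -0.2882, 0.1203]
orientation: [0.754, 0.657, 0.0, 0.0]
contact_force: [0.4, 1.1, -1.3]
opening: 0.0294
```

Emit:
{"op": "carry_out", "data": {"series": [0, 0, 0.0008, 0, 0, 0, 0.2, 0, 0, 0, 0, 0, 0, 0.2, 0, 0, 0, 0, 0, 0, 0.4, 0, 0, 0, 0, 0, 0, 0.6, 0, 0, 0, 0, 0, 0, 0.8, 0, 0, 0, 0, 0, 0, 0.8, 0, 0, 0, 0, 0, 0, 0.8, 0, 0, -0.03, 0, 0, 0, 0.8, 0, 0, -0.04, 0, 0, 0, 0.8, 0, 0, -0.03, 0, 0, 0, 0.8, 0, 0, 0, 0, 0, 0, 0.8, 0, 0, 0, 0, 0, 0, 0.8]}}

```text
time_s: 10.65
ee_pos: [0.5736, -0.2877, 0.2178]
orientation: [0.754, 0.657, -0.0, -0.001]
contact_force: [0.0, -0.3, -0.5]
opening: 0.0699
```

```bash
python3 look.py w6.png blue:.156; python3 - <<'E'
from h import *
grab('side','s6.png')
E
```

```text
[ 0.5736 -0.2877  0.2178] qv 0.017 [ 7.536e-01  6.574e-01 -3.000e-04 -6.000e-04]
blue [251, 209, 39, 37, 1093] [270.  227.1] [36.1 38.2] world [ 0.5749 -0.2879  0.156 ] tool shift [-0.      0.0014 -0.    ]
```

View pics/s6.png

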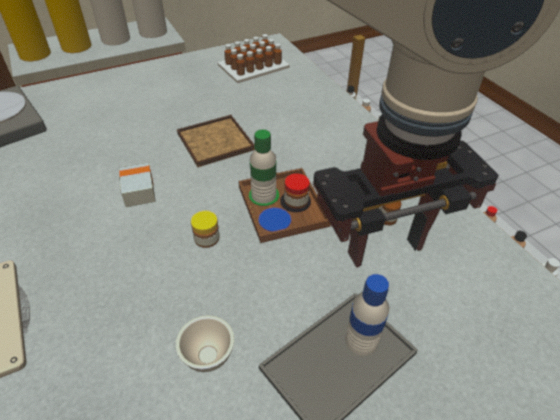

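Blue stands upright in the tray. Next is green.

Emit:
{"op": "carry_out", "data": {"series": [0.022, -0.003, 0, 0, 0, 0, 0.8, 0.04, -0.0052, 0, 0, 0, 0, 0.8, 0.04, -0.0052, 0, 0, 0, 0, 0.8, 0.04, -0.0052, 0, 0, 0, 0, 0.8, 0.04, -0.0052, 0, 0, 0, 0, 0.8, 0.04, -0.0052, 0, 0, 0, 0, 0.8, 0.04, -0.0052, 0, 0, 0, 0, 0.8, 0.04, -0.0052, 0, 0, 0, 0, 0.8, 0.04, -0.0052, 0, 0, 0, 0, 0.8, 0.0122, -0.0015, 0, 0, 0, 0, 0.8, 0, 0, 0, 0, 0, 0, 0.8, 0, 0, 0, 0, 0, 0, 0.8]}}

```text
time_s: 12.25
ee_pos: [0.5763, 0.0684, 0.2187]
orientation: [0.754, 0.657, -0.0, -0.0]
contact_force: [-0.7, 0.4, -0.5]
opening: 0.0701
```

Emit:
{"op": "carry_out", "data": {"series": [0, 0, 0.03, 0, 0, 0, 0.8, 0, 0, 0, 0, 0, 0, 0.8, 0, 0, 0, 0, 0, 0, 0.8, 0, 0, 0, 0, 0, 0, 0.8]}}

```text
time_s: 12.75
ee_pos: [0.5772, 0.0689, 0.1899]
orientation: [0.754, 0.657, 0.001, 0.0]
contact_force: [0.0, -0.8, 0.1]
opening: 0.0705
```

```bash
python3 look.py w7.png green:.158 blue:.008 red:.06
```

```text
[0.5772 0.0689 0.1899] qv 0.006 [7.537e-01 6.572e-01 6.000e-04 5.000e-04]
green [240, 161, 57, 35, 465] [267.9 187.6] [53.  55.8] world [0.5822 0.1046 0.158 ] tool shift [0.0361 0.     0.    ]
green [245, 221, 44, 40, 1352] [266.3 240.8] [39.4 43.3] world [0.5764 0.0702 0.158 ] tool shift [ 0.0012 -0.001  -0.    ]
blue [241, 240, 53, 34, 694] [267.3 250. ] [46.7 52.5] world [ 0.5668 -0.0011  0.008 ] tool shift [-0.0707 -0.0008 -0.    ]
red [302, 216, 47, 45, 1509] [324.8 237.9] [43.3 47.5] world [0.6271 0.0261 0.06  ] tool shift [-0.0356  0.0553  0.0001]
```

View pics/w7.png

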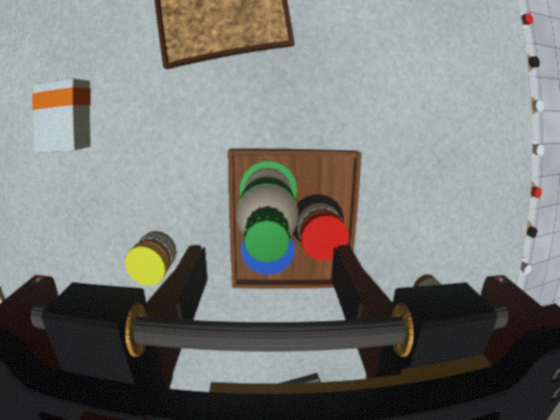

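Green cap at (266,241) is about 1 mm off centre, and the blue coaster is free. Descend and grip.

Emit:
{"op": "carry_out", "data": {"series": [0.0012, -0.001, 0.02, 0, 0, 0, 0.8, 0, 0, 0.025, 0, 0, 0, 0.8, 0, 0, 0.0235, 0, 0, 0, 0.8, 0, 0, 0, 0, 0, 0, 0.8, 0, 0, 0, 0, 0, 0, 0.8, 0, 0, 0, 0, 0, 0, 0.2, 0, 0, 0, 0, 0, 0, 0.2, 0, 0, 0, 0, 0, 0, 0.2, 0, 0, 0, 0, 0, 0, 0.2, 0, 0, 0, 0, 0, 0, 0.2, 0, 0, 0, 0, 0, 0, 0.2, 0, 0, 0, 0, 0, 0, 0.2]}}

```text
time_s: 14.3
ee_pos: [0.5758, 0.0705, 0.1204]
orientation: [0.754, 0.657, 0.0, 0.0]
contact_force: [0.6, -0.5, 0.7]
opening: 0.0295
```

Emit:
{"op": "carry_out", "data": {"series": [0, 0, -0.015, 0, 0, 0, 0.2, 0, 0, -0.04, 0, 0, 0, 0.2, 0, 0, -0.035, 0, 0, 0, 0.2, -0.025, -0.0025, 0, 0, 0, 0, 0.2, -0.0415, -0.0043, 0, 0, 0, 0, 0.2, -0.0415, -0.0043, 0, 0, 0, 0, 0.2, -0.0415, -0.0043, 0, 0, 0, 0, 0.2, -0.0415, -0.0043, 0, 0, 0, 0, 0.2, -0.0415, -0.0043, 0, 0, 0, 0, 0.2, -0.0415, -0.0043, 0, 0, 0, 0, 0.2, -0.0415, -0.0043, 0, 0, 0, 0, 0.2, -0.0415, -0.0043, 0, 0, 0, 0, 0.2]}}

```text
time_s: 15.8
ee_pos: [0.4902, -0.2794, 0.2112]
orientation: [0.754, 0.657, 0.0, 0.0]
contact_force: [0.7, 0.6, -2.1]
opening: 0.0294
```

Emit:
{"op": "carry_out", "data": {"series": [-0.0301, -0.0026, 0, 0, 0, 0, 0.2, 0, 0, 0, 0, 0, 0, 0.2, 0, 0, 0, 0, 0, 0, 0.2, 0, 0, 0, 0, 0, 0, 0.2, 0, 0, 0, 0, 0, 0, 0.2]}}

```text
time_s: 16.42
ee_pos: [0.4843, -0.3068, 0.2105]
orientation: [0.753, 0.658, -0.0, -0.0]
contact_force: [-1.0, 0.1, -1.8]
opening: 0.0296
```

```bash
python3 - <<'E'
from h import *
print(r.read_state()['ee_pos'])
grab('side','s8.png'); c=grab('top','t8.png')
E
```

```text
[ 0.48427717 -0.30681543  0.2104525 ]
```

View pics/s8.png

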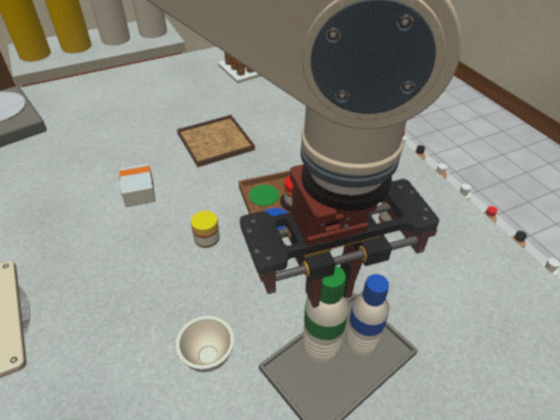

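View pics/t8.png

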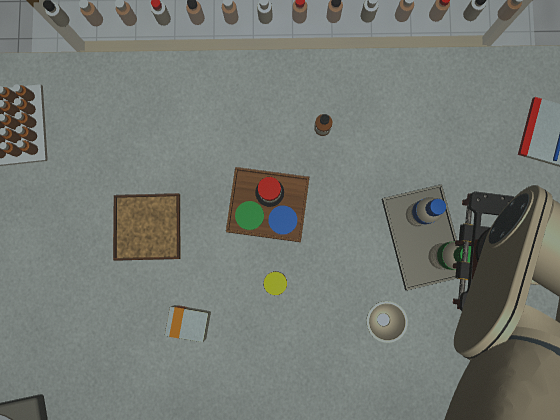

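Green hangs upright over the near half of the tray, clear of blue. Both coasters are visible at (250,215) and (283,220). Lowering and releasing.

Emit:
{"op": "carry_out", "data": {"series": [0, 0, 0.03, 0, 0, 0, 0.2, 0, 0, 0.03, 0, 0, 0, 0.2, 0, 0, 0.02, 0, 0, 0, 0.2, 0, 0, 0.008, 0, 0, 0, 0.2, 0, 0, 0.0035, 0, 0, 0, 0.2, 0, 0, 0, 0, 0, 0, 0.2, 0, 0, 0, 0, 0, 0, 0.2, 0, 0, 0, 0, 0, 0, 0.2]}}

```text
time_s: 17.52
ee_pos: [0.4843, -0.3079, 0.1195]
orientation: [0.754, 0.657, 0.0, 0.001]
contact_force: [1.0, 1.0, -2.0]
opening: 0.0296
```

```bash
python3 - <<'E'
from h import *
c=r.camera('top'); img=c['pixels']; hsv=cv2.cvtColor(img,cv2.COLOR_RGB2HSV); H,S,V=[hsv[...,i].astype(int) for i in range(3)]
for k,m in dict(green=(abs(H-62)<15)&(S>110),blue=(abs(H-110)<12)&(S>110)).items():
    n,l,st,ce=cv2.connectedComponentsWithStats(m.astype(np.uint8))
    for i in range(1,n):
        if st[i,4]>300:
            cn=max(cv2.findContours((l==i).astype(np.uint8),0,1)[0],key=cv2.contourArea); e=cv2.fitEllipse(cn)
            print(k,st[i],e,onplane(c,*e[0],.008).round(4))
E
```

```text
green [235 201  29  29 643] ((249.0515899658203, 214.95008850097656), (27.610570907592773, 27.843557357788086), 98.02135467529297) [0.5766 0.0695 0.008 ]
blue [269 206  28  28 640] ((282.4193420410156, 219.42538452148438), (27.571685791015625, 27.723541259765625), 47.068058013916016) [ 0.5662 -0.0018  0.008 ]
```

Emit:
{"op": "carry_out", "data": {"series": [0, 0, 0.001, 0, 0, 0, 0.2, 0, 0, 0, 0, 0, 0, 0.2, 0, 0, 0, 0, 0, 0, 0.4, 0, 0, 0, 0, 0, 0, 0.6, 0, 0, 0, 0, 0, 0, 0.75, 0, 0, 0, 0, 0, 0, 0.75, 0, 0, 0, 0, 0, 0, 0.75, 0, 0, -0.03, 0, 0, 0, 0.75, 0, 0, -0.04, 0, 0, 0, 0.75, 0, 0, -0.03, 0, 0, 0, 0.75, 0, 0, 0, 0, 0, 0, 0.75, 0, 0, 0, 0, 0, 0, 0.75]}}

```text
time_s: 19.08
ee_pos: [0.4835, -0.3073, 0.217]
orientation: [0.754, 0.657, -0.0, -0.001]
contact_force: [-0.3, 0.2, -0.6]
opening: 0.066
```

```bash
python3 look.py w9.png blue:.156 green:.156; python3 - <<'E'
from h import *
grab('side','s9.png')
E
```

```text
[ 0.4835 -0.3073  0.217 ] qv 0.014 [ 7.536e-01  6.574e-01 -2.000e-04 -6.000e-04]
blue [370, 168, 36, 38, 1044] [387.4 186.3] [34.4 38.3] world [ 0.5744 -0.2881  0.156 ] tool shift [ 0.0314  0.0874 -0.0001]
green [251, 211, 39, 36, 1075] [269.9 228.6] [35.3 38.3] world [ 0.4847 -0.3084  0.156 ] tool shift [-0.0009  0.0013 -0.    ]
```

View pics/s9.png

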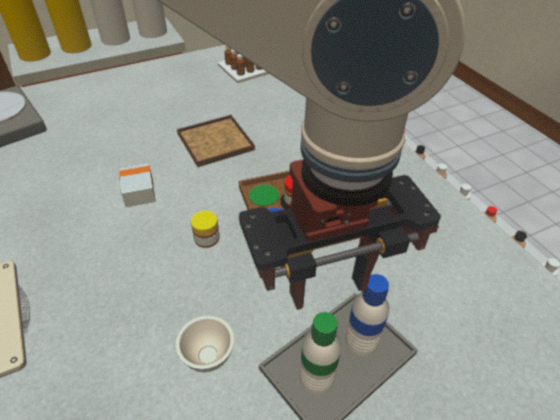

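Both bottles stand in the grey tray. Next I'll turn the jaws to lie along the row and go over the red jar.

Emit:
{"op": "carry_out", "data": {"series": [0, 0, 0, 0, 0, -10, 0.9, 0, 0, 0, 0, 0, -10, 0.9, 0, 0, 0, 0, 0, -10, 0.9, 0, 0, 0, 0, 0, -10, 0.9, 0, 0, 0, 0, 0, -10, 0.9, 0, 0, 0, 0, 0, -10, 0.9, 0, 0, 0, 0, 0, -10, 0.9, 0, 0, 0, 0, 0, -10, 0.9, 0, 0, 0, 0, 0, -10, 0.9]}}

```text
time_s: 20.3
ee_pos: [0.4834, -0.3072, 0.2164]
orientation: [0.065, 0.998, 0.001, -0.001]
contact_force: [0.2, -0.3, 0.1]
opening: 0.0791
```

Emit:
{"op": "carry_out", "data": {"series": [-0.0055, 0.02, 0, 0, 0, 0, 0.9, -0.011, 0.04, 0, 0, 0, 0, 0.9, -0.011, 0.04, 0, 0, 0, 0, 0.9, -0.011, 0.04, 0, 0, 0, 0, 0.9, -0.011, 0.04, 0, 0, 0, 0, 0.9, -0.011, 0.04, 0, 0, 0, 0, 0.9, -0.011, 0.04, 0, 0, 0, 0, 0.9, -0.011, 0.04, 0, 0, 0, 0, 0.9, -0.011, 0.04, 0, 0, 0, 0, 0.9, -0.0032, 0.0097, 0.02, 0, 0, 0, 0.9, 0, 0, 0.04, 0, 0, 0, 0.9, 0, 0, 0.04, 0, 0, 0, 0.9]}}

```text
time_s: 21.8
ee_pos: [0.6261, 0.026, 0.1154]
orientation: [0.069, 0.998, -0.0, -0.001]
contact_force: [-0.4, -0.1, 1.3]
opening: 0.0792
```

Emit:
{"op": "carry_out", "data": {"series": [0, 0, 0, 0, 0, 0, 0.9, 0, 0, 0, 0, 0, 0, 0.9, 0, 0, 0, 0, 0, 0, 0.9]}}

```text
time_s: 22.18
ee_pos: [0.6284, 0.0256, 0.1195]
orientation: [0.068, 0.998, 0.0, 0.001]
contact_force: [-0.4, -0.1, -0.5]
opening: 0.0787
```

```bash
python3 look.py w10.png red:.06 blue:.008 green:.008 yellow:.052
```

```text
[0.6284 0.0256 0.1195] qv 0.004 [6.840e-02 9.977e-01 1.000e-04 1.300e-03]
red [236, 194, 65, 60, 3066] [267.9 224.1] [60.8 64.3] world [0.6264 0.0254 0.06  ] tool shift [ 0.0019 -0.0005 -0.    ]
blue [192, 105, 71, 72, 4024] [227.2 140.7] [71.4 71.5] world [ 0.5664 -0.001   0.008 ] tool shift [ 0.0577 -0.0348 -0.0002]
green [276, 106, 72, 72, 4051] [311.6 141.3] [71.4 71.8] world [0.5766 0.0693 0.008 ] tool shift [ 0.0572  0.0362 -0.0001]
```

View pics/w10.png

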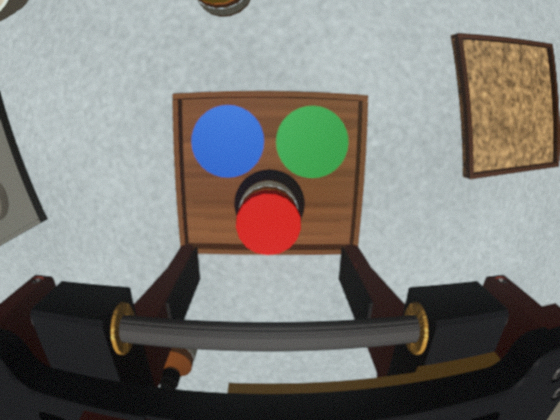

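The red lid at (268,224) is about centred between the jaws, and both coasters are free at (227,141) and (312,141). Descend and grip at mid-height.

Emit:
{"op": "carry_out", "data": {"series": [0.0019, -0.0005, 0.03, 0, 0, 0, 0.9, 0, 0, 0.04, 0, 0, 0, 0.9, 0, 0, 0.025, 0, 0, 0, 0.9, 0, 0, 0.007, 0, 0, 0, 0.9, 0, 0, 0, 0, 0, 0, 0.9, 0, 0, 0, 0, 0, 0, 0.9, 0, 0, 0, 0, 0, 0, 0.4, 0, 0, 0, 0, 0, 0, 0.4, 0, 0, 0, 0, 0, 0, 0.4, 0, 0, 0, 0, 0, 0, 0.4, 0, 0, 0, 0, 0, 0, 0.4, 0, 0, 0, 0, 0, 0, 0.4], "newtons": 20}}

```text
time_s: 23.72
ee_pos: [0.6254, 0.0254, 0.016]
orientation: [0.068, 0.998, 0.0, 0.0]
contact_force: [-0.2, 0.6, 2.8]
opening: 0.0476
```

Emit:
{"op": "carry_out", "data": {"series": [0, 0, -0.02, 0, 0, 0, 0.4, 0, 0, -0.035, 0, 0, 0, 0.4, 0, 0, -0.025, 0, 0, 0, 0.4, 0.007, 0.016, 0, 0, 0, 0, 0.4, 0.015, 0.036, 0, 0, 0, 0, 0.4, 0.015, 0.036, 0, 0, 0, 0, 0.4, 0.015, 0.036, 0, 0, 0, 0, 0.4, 0.015, 0.036, 0, 0, 0, 0, 0.4, 0.015, 0.036, 0, 0, 0, 0, 0.4, 0.015, 0.036, 0, 0, 0, 0, 0.4, 0.0091, 0.0178, 0, 0, 0, 0, 0.4]}}

```text
time_s: 25.1
ee_pos: [0.5523, 0.2894, 0.095]
orientation: [0.067, 0.998, -0.0, -0.001]
contact_force: [-0.5, -0.3, -1.1]
opening: 0.0479
```

Emit:
{"op": "carry_out", "data": {"series": [0, 0, 0, 0, 0, 0, 0.4, 0, 0, 0, 0, 0, 0, 0.4, 0, 0, 0, 0, 0, 0, 0.4, 0, 0, 0, 0, 0, 0, 0.4]}}

```text
time_s: 25.6
ee_pos: [0.5545, 0.2864, 0.0959]
orientation: [0.069, 0.998, -0.0, 0.0]
contact_force: [0.5, -0.6, -2.6]
opening: 0.0477
```

```bash
python3 - <<'E'
from h import *
print(r.read_state()['ee_pos'])
grab('wrist','w11.png')
t=r.camera('top'); img=t['pixels'][...,::-1]; cv2.imwrite('pics/t11.png',img)
E
```

```text
[0.5545346  0.28638417 0.09590265]
```

View pics/w11.png

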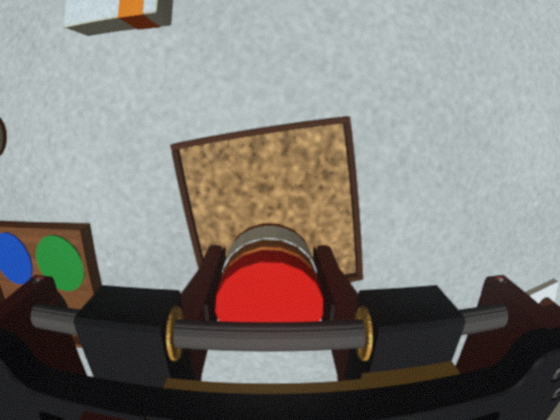

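View pics/t11.png

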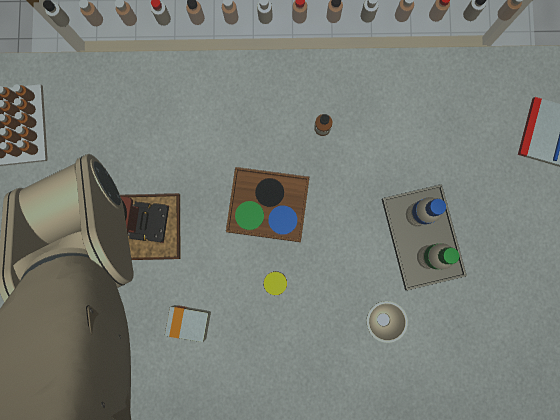

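Red is held over the cork tray, and the black coaster is free at (269,193). Lowering and releasing; I'll also measure the black coaster.

Emit:
{"op": "carry_out", "data": {"series": [0, 0, 0.025, 0, 0, 0, 0.4, 0, 0, 0.03, 0, 0, 0, 0.4, 0, 0, 0.018, 0, 0, 0, 0.4, 0, 0, 0.006, 0, 0, 0, 0.4, 0, 0, 0.0022, 0, 0, 0, 0.4, 0, 0, 0, 0, 0, 0, 0.4, 0, 0, 0, 0, 0, 0, 0.4]}}

```text
time_s: 26.58
ee_pos: [0.5547, 0.2876, 0.0155]
orientation: [0.068, 0.998, 0.0, 0.001]
contact_force: [-0.2, 1.0, -0.6]
opening: 0.0475
```

```bash
python3 - <<'E'
from h import *
c=r.camera('top'); img=c['pixels']; g=img.max(2).astype(int)
m=np.zeros_like(g); m[170:215,245:295]=g[170:215,245:295]<45; m=m.astype(np.uint8)
n,l,st,ce=cv2.connectedComponentsWithStats(m); i=1+np.argmax(st[1:,4])
cn=max(cv2.findContours((l==i).astype(np.uint8),0,1)[0],key=cv2.contourArea); e=cv2.fitEllipse(cn)
print(st[i],e,onplane(c,*e[0],.008).round(4))
# yellow via shape: lid at z .052
for st,ce in blobs(img,'yellow'): print(st,ce,onplane(c,*ce,.052).round(4))
E
```

```text
[256 179  28  28 506] ((269.3689880371094, 192.18002319335938), (26.69207000732422, 27.398263931274414), 95.28999328613281) [0.6252 0.0257 0.008 ]
[264, 272, 23, 23, 419] [274.9, 283.0] [0.4333 0.0142 0.052 ]
```

Emit:
{"op": "carry_out", "data": {"series": [0, 0, 0.001, 0, 0, 0, 0.4, 0, 0, 0, 0, 0, 0, 0.4, 0, 0, 0, 0, 0, 0, 0.6, 0, 0, 0, 0, 0, 0, 0.75, 0, 0, 0, 0, 0, 0, 0.75, 0, 0, 0, 0, 0, 0, 0.75, 0, 0, -0.02, 0, 0, 0, 0.75, 0, 0, -0.04, 0, 0, 0, 0.75, 0, 0, -0.04, 0, 0, 0, 0.75, 0, 0, 0, 0, 0, 0, 0.75, 0, 0, 0, 0, 0, 0, 0.75]}}

```text
time_s: 28.0
ee_pos: [0.554, 0.2872, 0.1141]
orientation: [0.068, 0.998, 0.0, 0.0]
contact_force: [-0.7, -0.8, 0.6]
opening: 0.066
```

```bash
python3 look.py w12.png red:.058
```

```text
[0.554  0.2872 0.1141] qv 0.027 [6.800e-02 9.977e-01 1.000e-04 2.000e-04]
red [237, 200, 65, 61, 3098] [269.2 229.8] [60.7 64.9] world [0.5552 0.2875 0.058 ] tool shift [-0.0011  0.0005  0.    ]
```

View pics/w12.png

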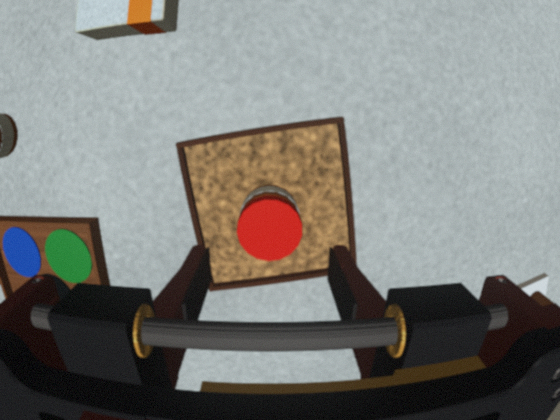

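Emit:
{"op": "carry_out", "data": {"series": [0.005, -0.0168, 0, 0, 0, 0, 0.9, 0.011, -0.04, 0, 0, 0, 0, 0.9, 0.011, -0.04, 0, 0, 0, 0, 0.9, 0.011, -0.04, 0, 0, 0, 0, 0.9, 0.011, -0.04, 0, 0, 0, 0, 0.9, 0.011, -0.04, 0, 0, 0, 0, 0.9, 0.011, -0.04, 0, 0, 0, 0, 0.9, 0.0103, -0.03, 0, 0, 0, 0, 0.9, 0, 0, 0, 0, 0, 0, 0.9, 0, 0, 0, 0, 0, 0, 0.9, 0, 0, 0, 0, 0, 0, 0.9, 0, 0, 0, 0, 0, 0, 0.9]}}

```text
time_s: 29.55
ee_pos: [0.435, 0.0149, 0.1136]
orientation: [0.067, 0.998, 0.0, 0.0]
contact_force: [-0.4, 0.3, 0.4]
opening: 0.079
```

```bash
python3 look.py w13.png yellow:.052
```

```text
[0.435  0.0149 0.1136] qv 0.003 [0.0674 0.9977 0.     0.    ]
yellow [237, 194, 63, 59, 2925] [268. 223.] [59.2 62.7] world [0.4327 0.0147 0.052 ] tool shift [ 0.0022 -0.0004 -0.    ]
```

View pics/w13.png

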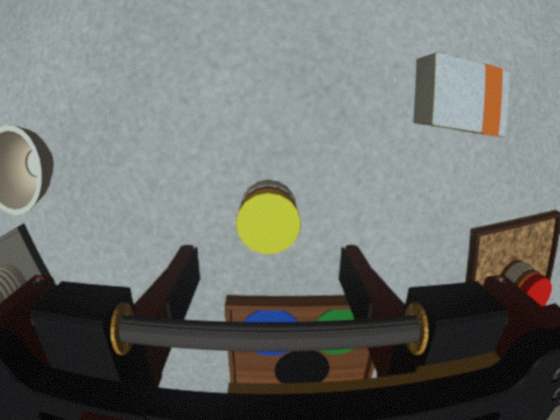

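Red stands in the middle of the cork tray. Yellow, at (268,223), is about 2 mm off, so I'll correct for that, descend and grip.

Emit:
{"op": "carry_out", "data": {"series": [0.0022, -0.0004, 0.03, 0, 0, 0, 0.9, 0, 0, 0.04, 0, 0, 0, 0.9, 0, 0, 0.024, 0, 0, 0, 0.9, 0, 0, 0.007, 0, 0, 0, 0.9, 0, 0, 0, 0, 0, 0, 0.9, 0, 0, 0, 0, 0, 0, 0.9, 0, 0, 0, 0, 0, 0, 0.4, 0, 0, 0, 0, 0, 0, 0.4, 0, 0, 0, 0, 0, 0, 0.4, 0, 0, 0, 0, 0, 0, 0.4, 0, 0, 0, 0, 0, 0, 0.4, 0, 0, 0, 0, 0, 0, 0.4], "newtons": 20}}

```text
time_s: 31.1
ee_pos: [0.4326, 0.0141, 0.0128]
orientation: [0.068, 0.998, 0.0, 0.0]
contact_force: [-0.8, 0.0, 5.2]
opening: 0.0475
```

Emit:
{"op": "carry_out", "data": {"series": [0, 0, -0.02, 0, 0, 0, 0.4, 0, 0, -0.04, 0, 0, 0, 0.4, 0, 0, -0.02, 0, 0, 0, 0.4, -0.012, 0.0029, 0, 0, 0, 0, 0.4, -0.033, 0.0065, 0, 0, 0, 0, 0.4, -0.033, 0.0065, 0, 0, 0, 0, 0.4, -0.033, 0.0065, 0, 0, 0, 0, 0.4, -0.033, 0.0065, 0, 0, 0, 0, 0.4, -0.033, 0.0065, 0, 0, 0, 0, 0.4, -0.0127, 0.0025, 0, 0, 0, 0, 0.4, 0, 0, 0, 0, 0, 0, 0.4, 0, 0, 0, 0, 0, 0, 0.4]}}

```text
time_s: 32.6
ee_pos: [0.6239, 0.0259, 0.0919]
orientation: [0.068, 0.998, -0.0, -0.001]
contact_force: [0.3, 0.1, -1.6]
opening: 0.0478
```

Emit:
{"op": "carry_out", "data": {"series": [0, 0, 0.02, 0, 0, 0, 0.4, 0, 0, 0.02, 0, 0, 0, 0.4, 0, 0, 0, 0, 0, 0, 0.4, 0, 0, 0, 0, 0, 0, 0.4, 0, 0, 0, 0, 0, 0, 0.4]}}

```text
time_s: 33.22
ee_pos: [0.626, 0.0259, 0.0532]
orientation: [0.068, 0.998, 0.0, 0.001]
contact_force: [-0.2, 0.9, -1.8]
opening: 0.0479
```

```bash
python3 look.py w14.png blue:.008 green:.008; python3 - <<'E'
from h import *
s=r.read_state(); print('to goal',go(s,[.6257,.0259,.0208]))
grab('side','s14.png')
E
```

```text
[0.626  0.0259 0.0532] qv 0.005 [6.800e-02 9.977e-01 0.000e+00 5.000e-04]
blue [169, 106, 93, 94, 6851] [215.  152.3] [92.7 93.7] world [ 0.5662 -0.0006  0.008 ] tool shift [ 0.0556 -0.0345 -0.0001]
green [278, 107, 93, 94, 6840] [324.3 153.2] [92.7 93.7] world [0.5763 0.069  0.008 ] tool shift [ 0.0551  0.0359 -0.    ]
to goal [ 0.0004 -0.0001  0.0325]
```

View pics/w14.png

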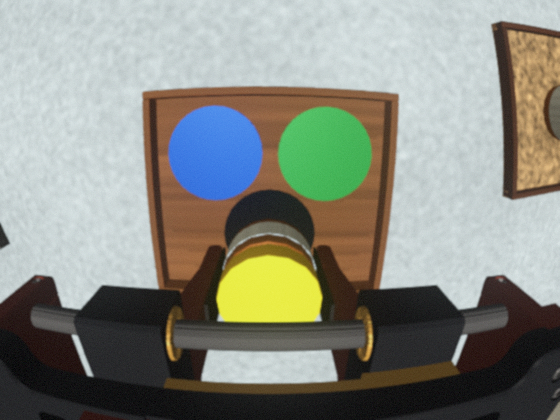

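View pics/s14.png

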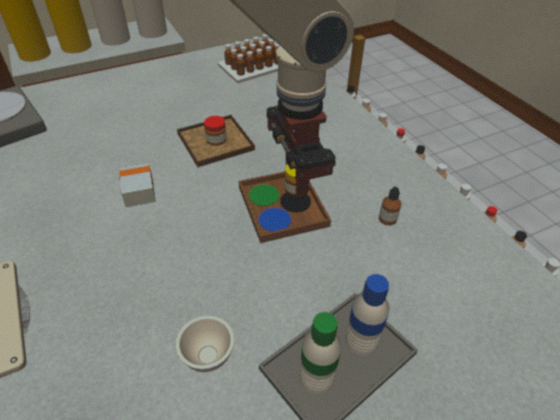

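Yellow is right over the black coaster, both bottle coasters are visible at (215,152) and (324,153), and both bottles stand in the tray. Lowering and releasing.

Emit:
{"op": "carry_out", "data": {"series": [0.0004, 0.0004, 0.015, 0, 0, 0, 0.4, 0, 0, 0.012, 0, 0, 0, 0.4, 0, 0, 0.0045, 0, 0, 0, 0.4, 0, 0, 0.0008, 0, 0, 0, 0.4, 0, 0, 0, 0, 0, 0, 0.4, 0, 0, 0, 0, 0, 0, 0.4]}}

```text
time_s: 34.08
ee_pos: [0.6242, 0.0263, 0.0205]
orientation: [0.068, 0.998, -0.0, -0.001]
contact_force: [-5.2, -0.0, 7.4]
opening: 0.0475
```

Emit:
{"op": "carry_out", "data": {"series": [0, 0, 0.0005, 0, 0, 0, 0.5, 0, 0, 0, 0, 0, 0, 0.6, 0, 0, 0, 0, 0, 0, 0.75, 0, 0, 0, 0, 0, 0, 0.75, 0, 0, 0, 0, 0, 0, 0.75, 0, 0, -0.02, 0, 0, 0, 0.75, 0, 0, -0.04, 0, 0, 0, 0.75, 0, 0, -0.04, 0, 0, 0, 0.75, 0, 0, 0, 0, 0, 0, 0.75, 0, 0, 0, 0, 0, 0, 0.75]}}

```text
time_s: 35.33
ee_pos: [0.625, 0.0264, 0.1203]
orientation: [0.068, 0.998, 0.0, 0.0]
contact_force: [-0.9, 0.6, -0.1]
opening: 0.0657
```

```bash
python3 look.py w15.png yellow:.06 blue:.008 green:.008
```

```text
[0.625  0.0264 0.1203] qv 0.027 [6.810e-02 9.977e-01 0.000e+00 2.000e-04]
yellow [237, 195, 64, 61, 3025] [268.7 225.2] [60.3 63.7] world [0.6241 0.0266 0.06  ] tool shift [ 0.0009  0.0001 -0.    ]
blue [192, 109, 71, 72, 3981] [227.1 144.6] [70.8 71.2] world [ 0.5662 -0.001   0.008 ] tool shift [ 0.0546 -0.0351 -0.    ]
green [276, 110, 71, 72, 4010] [311.  145.4] [71.2 71.4] world [0.5764 0.0692 0.008 ] tool shift [ 0.0539  0.0358 -0.    ]
```

View pics/w15.png

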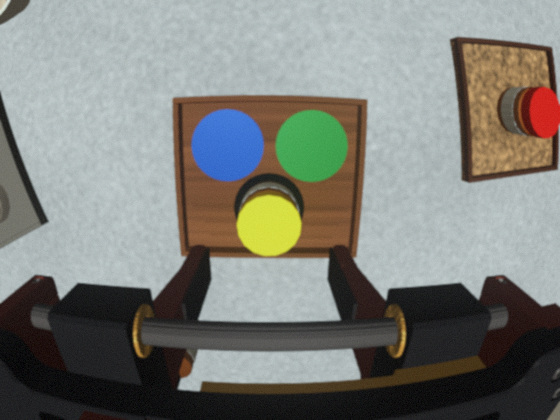

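Yellow stands on the black coaster at (269,225), within about 2 mm of centre. Now I'll turn the jaws back and fetch green first.

Emit:
{"op": "carry_out", "data": {"series": [0, 0, -0.011, 0, 0, 10, 0.75, 0, 0, -0.011, 0, 0, 10, 0.75, 0, 0, -0.011, 0, 0, 10, 0.75, 0, 0, -0.011, 0, 0, 10, 0.75, 0, 0, -0.011, 0, 0, 10, 0.75, 0, 0, -0.011, 0, 0, 10, 0.75, 0, 0, -0.011, 0, 0, 10, 0.75, 0, 0, -0.011, 0, 0, 10, 0.75, 0, 0, -0.011, 0, 0, 10, 0.75]}}

```text
time_s: 36.5
ee_pos: [0.6243, 0.0264, 0.2175]
orientation: [0.755, 0.655, -0.001, -0.001]
contact_force: [0.3, -0.2, -0.8]
opening: 0.0662
```

Emit:
{"op": "carry_out", "data": {"series": [-0.02, -0.0053, 0, 0, 0, 0, 0.75, -0.04, -0.0107, 0, 0, 0, 0, 0.75, -0.04, -0.0107, 0, 0, 0, 0, 0.75, -0.04, -0.0107, 0, 0, 0, 0, 0.75, -0.04, -0.0107, 0, 0, 0, 0, 0.75, -0.04, -0.0107, 0, 0, 0, 0, 0.75, -0.04, -0.0107, 0, 0, 0, 0, 0.75, -0.04, -0.0107, 0, 0, 0, 0, 0.75, -0.04, -0.0107, 0, 0, 0, 0, 0.75, -0.0109, -0.0024, 0, 0, 0, 0, 0.75, 0, 0, 0, 0, 0, 0, 0.75, 0, 0, 0, 0, 0, 0, 0.75]}}

```text
time_s: 38.0
ee_pos: [0.4851, -0.3077, 0.2184]
orientation: [0.753, 0.658, -0.0, -0.0]
contact_force: [-0.5, -0.5, 0.7]
opening: 0.0661
```

Emit:
{"op": "carry_out", "data": {"series": [0, 0, 0.03, 0, 0, 0, 0.75, 0, 0, 0, 0, 0, 0, 0.75, 0, 0, 0, 0, 0, 0, 0.75, 0, 0, 0, 0, 0, 0, 0.75]}}

```text
time_s: 38.5
ee_pos: [0.4859, -0.3087, 0.1899]
orientation: [0.753, 0.658, 0.0, 0.001]
contact_force: [0.1, -0.2, -0.5]
opening: 0.0657
```

```bash
python3 look.py w16.png blue:.156 green:.156
```

```text
[ 0.4859 -0.3087  0.1899] qv 0.004 [7.533e-01 6.576e-01 2.000e-04 8.000e-04]
blue [379, 173, 39, 43, 1280] [397.8 193.9] [37.7 43.3] world [ 0.5744 -0.2882  0.156 ] tool shift [0.0322 0.085  0.0001]
green [245, 222, 44, 39, 1337] [266.3 241.1] [39.  43.4] world [ 0.4849 -0.3083  0.156 ] tool shift [ 0.0002 -0.001  -0.    ]
```

View pics/w16.png

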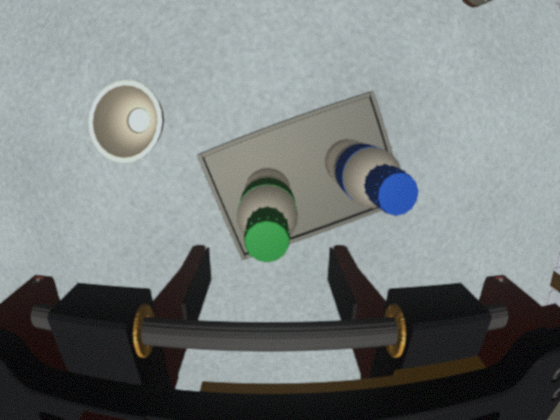

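Green cap at (266,241) is centred to 1 mm. Descend and grip.

Emit:
{"op": "carry_out", "data": {"series": [0.0002, -0.001, 0.02, 0, 0, 0, 0.75, 0, 0, 0.025, 0, 0, 0, 0.75, 0, 0, 0.0255, 0, 0, 0, 0.75, 0, 0, 0, 0, 0, 0, 0.75, 0, 0, 0, 0, 0, 0, 0.75, 0, 0, 0, 0, 0, 0, 0.2, 0, 0, 0, 0, 0, 0, 0.2, 0, 0, 0, 0, 0, 0, 0.2, 0, 0, 0, 0, 0, 0, 0.2, 0, 0, 0, 0, 0, 0, 0.2, 0, 0, 0, 0, 0, 0, 0.2, 0, 0, 0, 0, 0, 0, 0.2]}}

```text
time_s: 40.05
ee_pos: [0.4843, -0.3083, 0.1185]
orientation: [0.754, 0.657, 0.0, 0.0]
contact_force: [0.6, 0.4, 2.8]
opening: 0.0296
```

Emit:
{"op": "carry_out", "data": {"series": [0, 0, -0.015, 0, 0, 0, 0.2, 0, 0, -0.04, 0, 0, 0, 0.2, 0, 0, -0.035, 0, 0, 0, 0.2, 0.025, 0.0025, 0, 0, 0, 0, 0.2, 0.0415, 0.0043, 0, 0, 0, 0, 0.2, 0.0415, 0.0043, 0, 0, 0, 0, 0.2, 0.0415, 0.0043, 0, 0, 0, 0, 0.2, 0.0415, 0.0043, 0, 0, 0, 0, 0.2, 0.0415, 0.0043, 0, 0, 0, 0, 0.2, 0.0415, 0.0043, 0, 0, 0, 0, 0.2, 0.0415, 0.0043, 0, 0, 0, 0, 0.2, 0.0415, 0.0043, 0, 0, 0, 0, 0.2]}}

```text
time_s: 41.55
ee_pos: [0.5692, 0.0417, 0.209]
orientation: [0.754, 0.657, 0.0, 0.0]
contact_force: [0.7, 0.8, -1.5]
opening: 0.0297
```

Emit:
{"op": "carry_out", "data": {"series": [0.0297, 0.0028, 0, 0, 0, 0, 0.2, 0, 0, 0, 0, 0, 0, 0.2, 0, 0, 0, 0, 0, 0, 0.2, 0, 0, 0.04, 0, 0, 0, 0.2, 0, 0, 0.03, 0, 0, 0, 0.2, 0, 0, 0, 0, 0, 0, 0.2, 0, 0, 0, 0, 0, 0, 0.2, 0, 0, 0, 0, 0, 0, 0.2]}}

```text
time_s: 42.55
ee_pos: [0.577, 0.0692, 0.14]
orientation: [0.754, 0.657, 0.001, 0.001]
contact_force: [0.7, 0.4, -2.6]
opening: 0.0298
```

```bash
python3 look.py w17.png blue:.008; python3 - <<'E'
from h import *
s=r.read_state(); print('to goal',go(s,[.5765,.0693,.1205]))
grab('side','s17.png')
E
```

```text
[0.577  0.0692 0.14  ] qv 0.005 [0.7537 0.6572 0.001  0.0008]
to goal [-0.0001 -0.0004  0.0193]
```

View pics/w17.png

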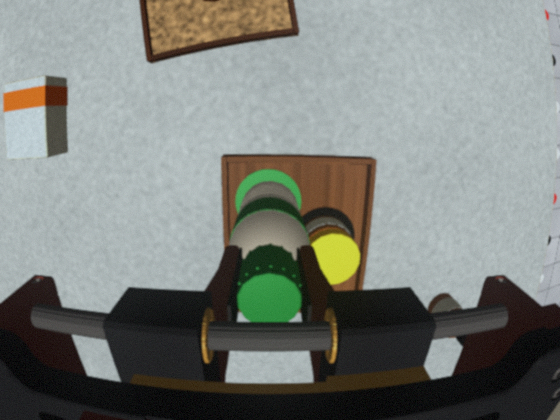

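View pics/s17.png

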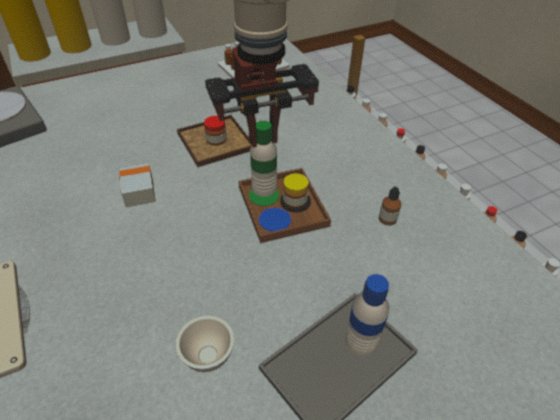

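Green is upright just above its own coaster, with the jar behind it clear. Lowering and releasing.

Emit:
{"op": "carry_out", "data": {"series": [-0.0001, -0.0002, 0.012, 0, 0, 0, 0.2, 0, 0, 0.005, 0, 0, 0, 0.2, 0, 0, 0.0015, 0, 0, 0, 0.2, 0, 0, 0, 0, 0, 0, 0.2, 0, 0, 0, 0, 0, 0, 0.2, 0, 0, 0, 0, 0, 0, 0.2]}}

```text
time_s: 43.4
ee_pos: [0.5755, 0.0695, 0.1203]
orientation: [0.754, 0.657, -0.0, -0.0]
contact_force: [-4.0, 0.2, 6.8]
opening: 0.0298
```

Emit:
{"op": "carry_out", "data": {"series": [0, 0, -0.0008, 0, 0, 0, 0.2, 0, 0, 0, 0, 0, 0, 0.2, 0, 0, 0, 0, 0, 0, 0.2]}}

```text
time_s: 43.78
ee_pos: [0.5757, 0.0694, 0.1203]
orientation: [0.754, 0.657, -0.0, -0.0]
contact_force: [-0.4, -0.4, -2.0]
opening: 0.0293
```

Emit:
{"op": "carry_out", "data": {"series": [0, 0, 0.0003, 0, 0, 0, 0.3, 0, 0, 0, 0, 0, 0, 0.4, 0, 0, 0, 0, 0, 0, 0.55, 0, 0, 0, 0, 0, 0, 0.7, 0, 0, 0, 0, 0, 0, 0.7, 0, 0, 0, 0, 0, 0, 0.7, 0, 0, -0.03, 0, 0, 0, 0.7, 0, 0, -0.04, 0, 0, 0, 0.7, 0, 0, -0.03, 0, 0, 0, 0.7, 0, 0, 0, 0, 0, 0, 0.7, 0, 0, 0, 0, 0, 0, 0.7]}}

```text
time_s: 45.15
ee_pos: [0.5751, 0.0693, 0.2195]
orientation: [0.754, 0.657, -0.0, -0.0]
contact_force: [-0.6, -0.4, 0.0]
opening: 0.0614
```

```bash
python3 look.py w18.png green:.158 blue:.008 yellow:.06
```

```text
[0.5751 0.0693 0.2195] qv 0.017 [ 7.536e-01  6.574e-01 -5.000e-04 -3.000e-04]
green [244, 158, 53, 32, 415] [269.9 182.4] [49.4 51.7] world [0.5809 0.102  0.158 ] tool shift [ 0.0332  0.0013 -0.    ]
green [250, 209, 39, 36, 1064] [269.3 226.7] [35.2 38.2] world [0.576  0.0695 0.158 ] tool shift [ 0.0003  0.0009 -0.    ]
blue [245, 229, 50, 34, 891] [269.5 240.2] [45. 49.] world [ 0.5668 -0.0007  0.008 ] tool shift [-0.0705  0.0013  0.    ]
yellow [299, 207, 44, 41, 1386] [320.6 227.1] [40.2 43.4] world [0.6251 0.0272 0.06  ] tool shift [-0.035   0.0552 -0.0001]
```

View pics/w18.png

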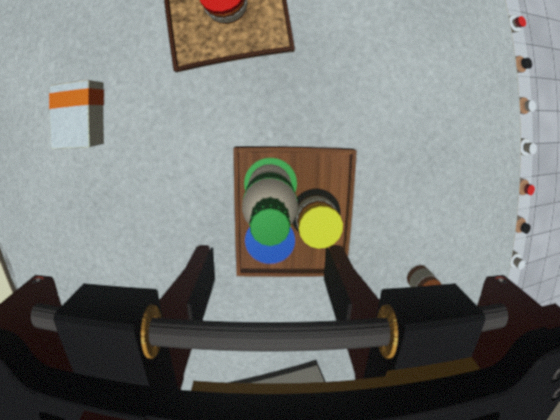

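Green stands on its coaster, with the rim visible round it. Now blue.

Emit:
{"op": "carry_out", "data": {"series": [-0.022, 0.003, 0, 0, 0, 0, 0.75, -0.04, 0.0054, 0, 0, 0, 0, 0.75, -0.04, 0.0054, 0, 0, 0, 0, 0.75, -0.04, 0.0054, 0, 0, 0, 0, 0.75, -0.04, 0.0054, 0, 0, 0, 0, 0.75, -0.04, 0.0054, 0, 0, 0, 0, 0.75, -0.04, 0.0054, 0, 0, 0, 0, 0.75, -0.04, 0.0054, 0, 0, 0, 0, 0.75, -0.04, 0.0054, 0, 0, 0, 0, 0.75, -0.0122, 0.002, 0, 0, 0, 0, 0.75, 0, 0, 0, 0, 0, 0, 0.75, 0, 0, 0, 0, 0, 0, 0.75]}}

```text
time_s: 46.7
ee_pos: [0.5753, -0.2867, 0.2198]
orientation: [0.753, 0.658, -0.0, -0.001]
contact_force: [-0.2, -1.1, -0.0]
opening: 0.0659
```

Emit:
{"op": "carry_out", "data": {"series": [0, 0, 0.03, 0, 0, 0, 0.75, 0, 0, 0, 0, 0, 0, 0.75, 0, 0, 0, 0, 0, 0, 0.75, 0, 0, 0, 0, 0, 0, 0.75]}}

```text
time_s: 47.2
ee_pos: [0.5761, -0.288, 0.1916]
orientation: [0.753, 0.658, 0.0, 0.001]
contact_force: [0.2, 0.7, -0.6]
opening: 0.0658
```

```bash
python3 look.py w19.png blue:.156
```

```text
[ 0.5761 -0.288   0.1916] qv 0.003 [7.534e-01 6.575e-01 3.000e-04 8.000e-04]
blue [245, 221, 44, 40, 1353] [266.3 240.5] [39.4 43.4] world [ 0.5751 -0.288   0.156 ] tool shift [-0.0001 -0.001  -0.    ]
```

View pics/w19.png

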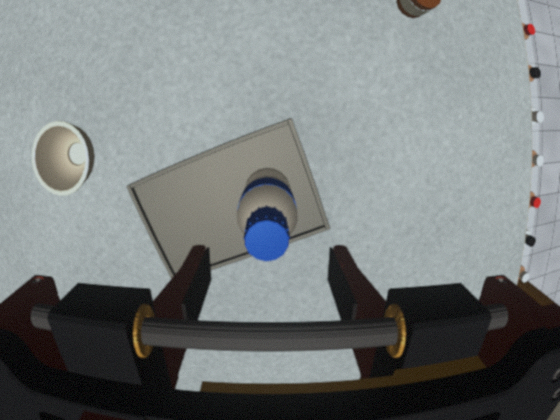

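Blue cap at (266,241) is centred to 1 mm. Descend and grip.

Emit:
{"op": "carry_out", "data": {"series": [-0.0001, -0.001, 0.02, 0, 0, 0, 0.75, 0, 0, 0.025, 0, 0, 0, 0.75, 0, 0, 0.0265, 0, 0, 0, 0.75, 0, 0, 0, 0, 0, 0, 0.75, 0, 0, 0, 0, 0, 0, 0.75, 0, 0, 0, 0, 0, 0, 0.2, 0, 0, 0, 0, 0, 0, 0.2, 0, 0, 0, 0, 0, 0, 0.2, 0, 0, 0, 0, 0, 0, 0.2, 0, 0, 0, 0, 0, 0, 0.2, 0, 0, 0, 0, 0, 0, 0.2, 0, 0, 0, 0, 0, 0, 0.2]}}

```text
time_s: 48.75
ee_pos: [0.5746, -0.2881, 0.1191]
orientation: [0.754, 0.657, 0.0, 0.0]
contact_force: [-1.2, 0.7, 3.8]
opening: 0.0297
```

Emit:
{"op": "carry_out", "data": {"series": [0, 0, -0.015, 0, 0, 0, 0.2, 0, 0, -0.04, 0, 0, 0, 0.2, 0, 0, -0.035, 0, 0, 0, 0.2, 0.02, -0.0033, 0, 0, 0, 0, 0.2, 0.035, -0.006, 0, 0, 0, 0, 0.2, 0.035, -0.006, 0, 0, 0, 0, 0.2, 0.035, -0.006, 0, 0, 0, 0, 0.2, 0.035, -0.006, 0, 0, 0, 0, 0.2, 0.035, -0.006, 0, 0, 0, 0, 0.2, 0.035, -0.006, 0, 0, 0, 0, 0.2, 0.035, -0.006, 0, 0, 0, 0, 0.2, 0.0181, -0.002, 0, 0, 0, 0, 0.2]}}

```text
time_s: 50.25
ee_pos: [0.5644, 0.0012, 0.2074]
orientation: [0.753, 0.658, -0.001, -0.001]
contact_force: [0.7, -0.2, -2.8]
opening: 0.0299
```

Emit:
{"op": "carry_out", "data": {"series": [0, 0, 0, 0, 0, 0, 0.2, 0, 0, 0, 0, 0, 0, 0.2, 0, 0, 0.03, 0, 0, 0, 0.2, 0, 0, 0.03, 0, 0, 0, 0.2, 0, 0, 0.01, 0, 0, 0, 0.2, 0, 0, 0, 0, 0, 0, 0.2, 0, 0, 0, 0, 0, 0, 0.2, 0, 0, 0, 0, 0, 0, 0.2]}}

```text
time_s: 51.25
ee_pos: [0.5668, -0.0013, 0.14]
orientation: [0.754, 0.657, 0.001, 0.001]
contact_force: [-0.7, 0.2, -3.0]
opening: 0.0292
```

```bash
python3 look.py w20.png green:.158 yellow:.06; python3 - <<'E'
from h import *
s=r.read_state(); print('to goal',go(s,[.5664,-.0012,.1211]))
grab('side','s20.png')
E
```

```text
[ 0.5668 -0.0013  0.14  ] qv 0.003 [7.536e-01 6.573e-01 7.000e-04 7.000e-04]
green [235, 104, 64, 64, 3153] [266.9 135.7] [62.9 63.8] world [0.5761 0.0689 0.158 ] tool shift [ 0.0707 -0.0003  0.    ]
yellow [309, 145, 59, 60, 2733] [338.  174.6] [57.9 60.1] world [0.6249 0.0269 0.06  ] tool shift [0.0358 0.0538 0.0001]
to goal [-0.     -0.0002  0.0187]
```

View pics/w20.png

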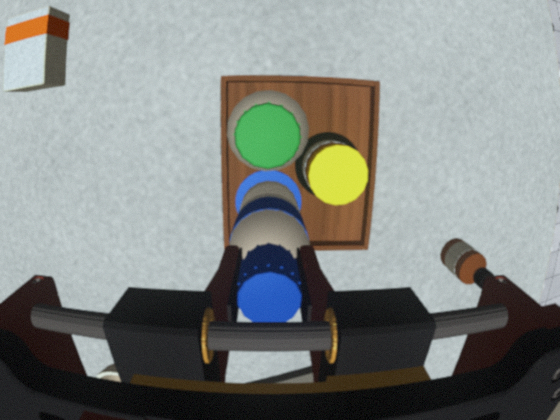

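View pics/s20.png

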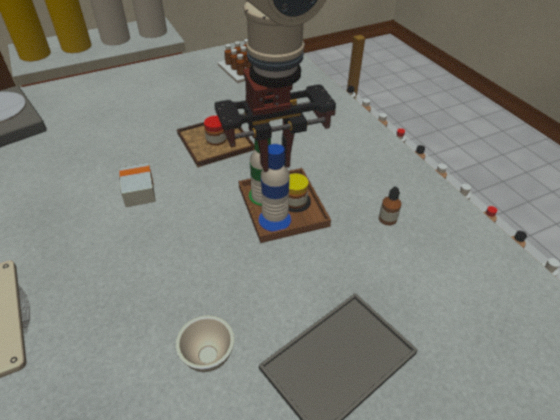

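Blue is upright above its coaster, 71 mm from green. Lowering gently.

Emit:
{"op": "carry_out", "data": {"series": [-0.0005, 0, 0.012, 0, 0, 0, 0.2, 0, 0, 0.0045, 0, 0, 0, 0.2, 0, 0, 0.0013, 0, 0, 0, 0.2, 0, 0, 0, 0, 0, 0, 0.2, 0, 0, 0, 0, 0, 0, 0.2, 0, 0, 0, 0, 0, 0, 0.2]}}

```text
time_s: 52.1
ee_pos: [0.5658, -0.0016, 0.121]
orientation: [0.754, 0.657, -0.0, -0.0]
contact_force: [-1.7, 0.5, 1.2]
opening: 0.0294
```

Light contact. Releasing, rising and moving clear of the rack so the top camera can check.

Emit:
{"op": "carry_out", "data": {"series": [0, 0, 0, 0, 0, 0, 0.3, 0, 0, 0, 0, 0, 0, 0.4, 0, 0, 0, 0, 0, 0, 0.55, 0, 0, 0, 0, 0, 0, 0.7, 0, 0, 0, 0, 0, 0, 0.7, 0, 0, 0, 0, 0, 0, 0.7, 0, 0, -0.03, 0, 0, 0, 0.7, 0, 0, -0.04, 0, 0, 0, 0.7, 0, 0, -0.04, 0, 0, 0, 0.7, 0, 0, 0, 0, 0, 0, 0.7]}}

```text
time_s: 53.35
ee_pos: [0.568, -0.0017, 0.2344]
orientation: [0.754, 0.657, 0.002, 0.002]
contact_force: [0.8, 0.5, 0.1]
opening: 0.0614
```

Emit:
{"op": "carry_out", "data": {"series": [-0.02, 0, 0, 0, 0, 0, 0.7, -0.04, 0, 0, 0, 0, 0, 0.7, -0.04, 0, 0, 0, 0, 0, 0.7, -0.04, 0, 0, 0, 0, 0, 0.7, -0.04, 0, 0, 0, 0, 0, 0.7, -0.04, 0, 0, 0, 0, 0, 0.7, -0.04, 0, 0, 0, 0, 0, 0.7, -0.02, 0, 0, 0, 0, 0, 0.7, 0, 0, 0, 0, 0, 0, 0.7, 0, 0, 0, 0, 0, 0, 0.7, 0, 0, 0, 0, 0, 0, 0.7]}}

```text
time_s: 54.72
ee_pos: [0.5281, -0.2778, 0.231]
orientation: [0.753, 0.658, 0.0, -0.0]
contact_force: [-0.3, 0.7, 0.7]
opening: 0.0612
```

```bash
python3 - <<'E'
from h import *
print(r.read_state()['time_s'],r.read_state()['ee_pos'])
grab('side','s21.png'); c=grab('top','t21.png')
ref=dict(green=[(243.4,208.0)],blue=[(281.8,212.9)],yellow=[(268.8,187.9)],red=[])
for k,z in dict(green=.158,blue=.158,red=.058,yellow=.06).items():
    for st,ce in blobs(c['pixels'],k,80):
        if 100<ce[0]<350 and 100<ce[1]<300: print(k,st,ce,onplane(c,*ce,z).round(4),'ref',ref[k])
cv2.imwrite('pics/rack21.png',cv2.resize(c['pixels'][150:270,200:350,::-1],(750,600)))
E
```

```text
54.725 [ 0.52813806 -0.27782063  0.23102108]
green [236, 200, 17, 17, 216] [243.6, 208.0] [0.5743 0.068  0.158 ] ref [(243.4, 208.0)]
green [236, 203, 28, 27, 106] [252.9, 220.5] [0.551  0.0509 0.158 ] ref [(243.4, 208.0)]
blue [274, 205, 16, 17, 213] [281.9, 213.0] [ 0.5642 -0.0024  0.158 ] ref [(281.8, 212.9)]
blue [269, 213, 28, 21, 114] [282.6, 226.2] [ 0.5399 -0.0035  0.158 ] ref [(281.8, 212.9)]
red [130, 213, 23, 23, 416] [140.8, 223.8] [0.5557 0.2867 0.058 ] ref []
yellow [257, 178, 23, 23, 422] [268.3, 189.0] [0.6241 0.026  0.06  ] ref [(268.8, 187.9)]
```

View pics/t21.png

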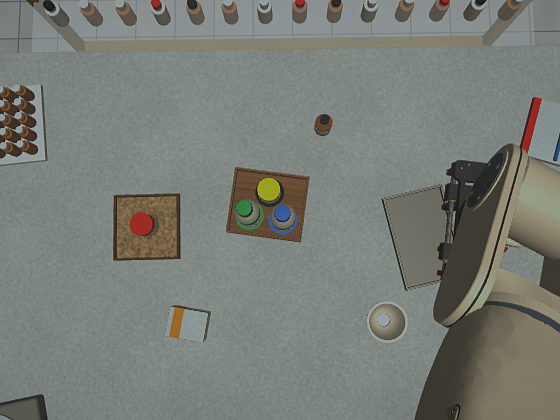

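View pics/rack21.png

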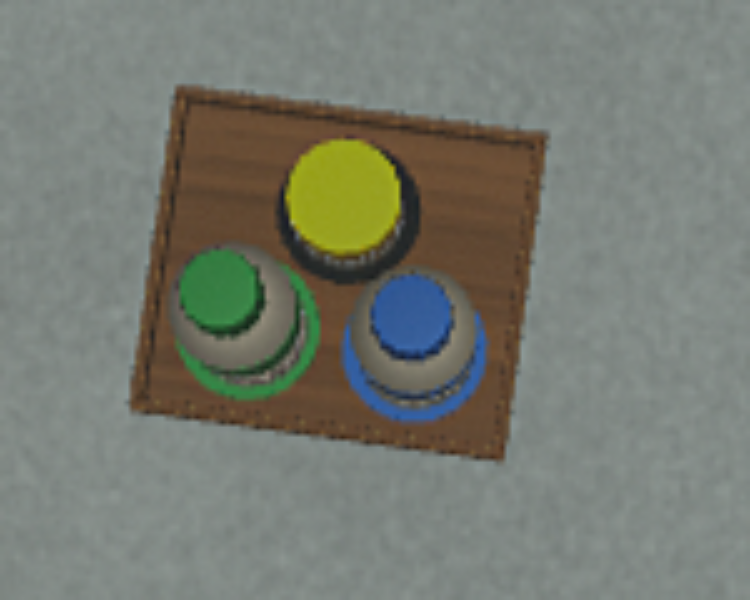

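View pics/s21.png

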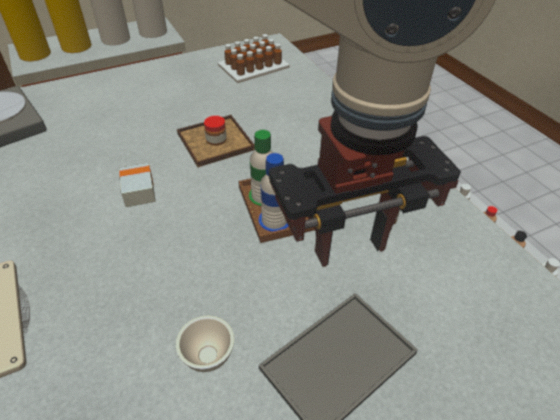

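The caps are back within 0.2 px of their starting pixels: green (243.6,208.0) and blue (281.9,213.0). Yellow is on the black coaster, red is in the cork tray, and the bystanders have not moved. The robot is clear of everything, so I'm handing in.

```bash
python3 -c "
from bench import r
print(r.hand_in())"
```

```text
the job is handed in; nothing more can be done
None
```

The job is done and handed in at about 55 s of the 128 s allowed. I moved both bottles to the grey tray, put the red jar in the cork tray and stood the yellow jar on the black coaster. Then I put green back on its own coaster, and blue after it.

**Last checks:**
- **Bottles:** in the top view both caps are within about 0.2 px (0.5 mm) of where they started, each on its own coaster and upright.
- **Red jar:** it stands upright within about 2 mm of the centre of the customer tray.
- **Yellow jar:** it stands upright on the black coaster, about 2 mm from where the red jar was (1.2 px), with the coaster's rim visible round it. This was the largest offset, and I left it.
- **Bystanders:** the carton, dropper bottle and mortar look unmoved in the last pictures, which I judged by eye.
- **Contact:** the highest force I read was about 9 N, when setting the yellow jar down. I only read it at the end of each move. The gripper was raised, empty and clear of everything at hand-in.
- **Disagreement:** the top and wrist cameras differed by 2–3 mm on the bottle caps and jar lids early on. I worked from close wrist-camera views for the grasps.

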